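# Empty the tube labeller's catch tray into the transport tote

## Robot

A 6-joint arm with a two-finger parallel gripper is mounted at the origin on the work surface. World frame = base frame: x ahead of the robot, y to its left, z up, the work surface at z = 0. Lengths are in mm, angles in rad, forces in N, time in s.
With the tool pointing down it reaches from about 350 to 875 mm from the base axis. Payload 4.2 kg.
Tool frame: the origin (TCP) lies midway between the tips of the shut fingers; the grasp point (between the pads) lies 19 mm behind it; z points along the fingers, y is the direction in which the jaws open and shut (so a half turn about z gives the same grasp; the last joint's range is limited). The gripper opens to 87 mm and grips with 3 to 60 N. Pads are 19 mm wide; open, the fingers measure 117 mm over their backs; the gripper's body (75 mm by 190 mm) begins 51 mm behind the grasp point.
Start: joints at [1.497, 0.385, 0.008, 0, -1.194, -0.259], TCP at [204.149, 590.697, 222.55] pointing down, gripper open.
Joint ranges: [-3.14, 3.14], [-1.21, 2.06], [-1.07, 1.41], [-3.16, 2.05], [-2.99, -0.16], [-3.1, 3.1]. Speed limits (rad/s): [2.79, 2.79, 3.14, 3.14, 3.14, 3.14].

## Interface

Orientations are given as a unit quaternion [x, y, z, w].
In Python, from bench import * gives the robot as it stands. The module is installed in compiled form; this text tells all that it offers.
- The arm moves only by the tool move_arm, never from a script. Its argument "rows" is a list that holds one entry, the list of rows, each a list of 5 numbers: the shift along the tool's x, y, z in m, then the turn about the tool's z in rad, then the gripper's target within -1 to 1 (shut at 1, half-way at 0, fully open at -1). In form: [[[dx, dy, dz, turn, hand], ...]]. A call has exactly 10 rows; each row is the pose to reach, as a shift and turn from the pose commanded when the call began, along the tool's axes at that moment; what a row does not reach only later rows make up. A row lasts 1/8 s, in which the tool goes at most 62.5 mm and 10.7 degrees, less where a joint would pass 70% of its speed; a pose out of reach is approached as far as the arm can. A call with a gripper value outside its range is refused whole. The fingers move at their own pace and stop on an object; the grip force is fixed at half the most. Time passes only in rows, so rows that repeat a pose let the fingers close, or fill a call up. It gives the time, the measured TCP pose, the force and the opening at its end, in the units of the state.
- get_state(): the state, without advancing time (a new reading comes with each control period).
- capture(name): name is "scene" or "top" or "wrist"; returns a dict with "image" (480x640x3 uint8, red, green, blue), "camera_matrix" (3x3 intrinsics, pixels), "rvec" (rotation vector, rad) and "tvec" (3), from world to camera coordinates, as OpenCV has them; the wrist camera has in their place "T_tool_cam" (4x4, takes a point from camera to tool coordinates, whose origin is the TCP and whose axes are the flange's). Camera axes: x right, y down, z forward; pixel columns grow to the right and rows downward; lengths in mm; the calibration is good to about 2 mm. A picture is of the moment at which its call begins: read the wrist's pose just before it. There is no depth.
- sign_off(): hands the job in, once; it reports no verdict.
The state is a dict: "time_s": time; "joints": joint angles; "dq": joint speeds; "effort": joint torques, N m; "tool_pos": TCP position; "eef_rot": TCP orientation; "ft_force": force on the tool from outside, world axes, zero at the start; "ft_torque": the same for the moment, N m; "grip_width": finger opening in mm.
Only numpy, scipy, OpenCV 4.12 (cv2) and the standard library are available. Lean on these libraries where they do the work, as an engineer would, in place of code of your own. Each camera call takes 0.05 s, during which the arm holds its last target. There are 200 camera calls.

## Task

Set the tube labeller's slide switch to pause, then push its clear cover fully back and move every sample tube from its catch tray into the transport tote: each lying down in a groove of its own, cap towards the tote's carrying handle (the tubes roll at a touch, so fetch any that gets away). When all are in, pull the cover fully shut and then slide the switch fully back to run; leave the rack, the microtube block and the pipette where they are.

Things in the scene. Friction and masses are not known exactly. Their poses are not given: they have to be found in the camera images.
- cover (a joint): the labeller's clear sliding cover over its catch tray: a 190 x 350 mm sheet 5 mm thick, underside 50 mm above the bench. Value in m: 0 = fully shut over the tray, 0.16 = pushed fully back (away from the robot, the labeller's +x) onto the deck. It slides with about 1.5 N of friction and stays where it is left
- cover_handle (a point): centre of the cover's upright steel handle plate, 12 mm thick along the labeller's x, 90 mm wide along its y; it stands from 55 to 90 mm above the bench and this point is at 75 mm. It moves with the cover; axes as the labeller's
- switch (a joint): the labeller's run/pause slide switch, on a low metal track on the bench against the tray's front edge. Value in m: 0 = run (the end at the labeller's -y), 0.06 = pause (the end at its +y, fully over). About 1.5 N of friction; stays where it is left
- switch_top (a point): centre of the top face of the switch's black grip, a block 28 mm along the labeller's x, 20 mm along its y, standing 40 mm above the track (from 14 to 54 mm above the bench). It moves with the switch; axes as the labeller's
- labeller: tube labeller, fixed on the bench: a flat open catch tray (190 mm along x, 370 mm along y, floor 4 mm above the bench, lip 8 mm above the floor all round) with behind it (+x) a white deck 44 mm high and the machine head 130 mm high. Origin under the centre of the catch tray, on the bench; x points from the tray to the head, z up
- tote: white transport tote, heavy, stays put: 170 mm along x, 310 mm along y. Floor 6 mm above the bench; end walls (at +-x) 34 mm high, side walls (at +-y) 18 mm. The steel carrying handle (a bar 30 mm out from the end wall, top 36 mm above the bench) is at the +x end. Origin under its centre, on the bench
- tote_floor (a point): centre of the tote's floor, 6 mm above the bench; axes as the tote's. Five shallow grooves run along x, centred at y = -108, -54, 0, 54, 108 mm, each 26 mm wide between flat ridges 6 mm above the floor; a tube rests on the groove's floor (its middle 15 mm above it), kept from rolling by the ridges
- tube1_center (a point): sample tube, closed and rigid, about 45 g, 30 mm in diameter and 110 mm long, lying on its side, free to roll: this point is its middle, 15 mm above what it rests on. Its x axis runs along the tube towards the cap (red, 24 mm long, flat end 55 mm from this point); the other end is tapered over 18 mm. May be absent (None) from the start
- tube1_cap (a point): centre of the flat end of tube1's cap, 55 mm from the middle along its x axis
- tube2_center (a point): sample tube, closed and rigid, about 45 g, 30 mm in diameter and 110 mm long, lying on its side, free to roll: this point is its middle, 15 mm above what it rests on. Its x axis runs along the tube towards the cap (red, 24 mm long, flat end 55 mm from this point); the other end is tapered over 18 mm. May be absent (None) from the start
- tube2_cap (a point): centre of the flat end of tube2's cap, 55 mm from the middle along its x axis
- tube3_center (a point): sample tube, closed and rigid, about 45 g, 30 mm in diameter and 110 mm long, lying on its side, free to roll: this point is its middle, 15 mm above what it rests on. Its x axis runs along the tube towards the cap (red, 24 mm long, flat end 55 mm from this point); the other end is tapered over 18 mm. May be absent (None) from the start
- tube3_cap (a point): centre of the flat end of tube3's cap, 55 mm from the middle along its x axis
- tube4_center (a point): sample tube, closed and rigid, about 45 g, 30 mm in diameter and 110 mm long, lying on its side, free to roll: this point is its middle, 15 mm above what it rests on. Its x axis runs along the tube towards the cap (red, 24 mm long, flat end 55 mm from this point); the other end is tapered over 18 mm. May be absent (None) from the start
- tube4_cap (a point): centre of the flat end of tube4's cap, 55 mm from the middle along its x axis
- tube5_center (a point): sample tube, closed and rigid, about 45 g, 30 mm in diameter and 110 mm long, lying on its side, free to roll: this point is its middle, 15 mm above what it rests on. Its x axis runs along the tube towards the cap (red, 24 mm long, flat end 55 mm from this point); the other end is tapered over 18 mm. May be absent (None) from the start
- tube5_cap (a point): centre of the flat end of tube5's cap, 55 mm from the middle along its x axis
- rack: bystander: green rack of upright red-capped tubes, 75 x 200 x 112 mm; origin under its centre. Not to be disturbed
- block: bystander: green microtube block, 90 x 210 x 53 mm; origin under its centre. Not to be disturbed
- pipette: bystander: white hand pipette lying on the bench, about 240 mm long, 24 mm high; origin under its grip. Not to be disturbed

How it is judged (in metres and radians):
On the way, in this order (a step that is already met when the one before it is completed fails the run):
1. the labeller's switch is set to pause (value of joint switch above 0.048 m), for 0.2 s.
2. the cover is pushed fully back, with the switch at pause (value of joint cover above 0.145 m and value of joint switch above 0.045 m), for 0.2 s.
3. every tube lies in a groove of the tote, cap towards the carrying handle (x of tube1_center in the frame of tote_floor between -0.03 and 0.03 m and y of tube1_center in the frame of tote_floor between -0.125 and 0.125 m and z of tube1_center in the frame of tote_floor between 0.01 and 0.0185 m and x of each of tube1_cap, tube2_cap, tube3_cap, tube4_cap, tube5_cap in the frame of tote_floor above 0.01 m and angle between the x axis of each of tube1_center, tube2_center, tube3_center, tube4_center, tube5_center and the x axis of tote_floor, either way round below 0.2 rad and x of tube2_center in the frame of tote_floor between -0.03 and 0.03 m and y of tube2_center in the frame of tote_floor between -0.125 and 0.125 m and z of tube2_center in the frame of tote_floor between 0.01 and 0.0185 m and x of tube3_center in the frame of tote_floor between -0.03 and 0.03 m and y of tube3_center in the frame of tote_floor between -0.125 and 0.125 m and z of tube3_center in the frame of tote_floor between 0.01 and 0.0185 m and x of tube4_center in the frame of tote_floor between -0.03 and 0.03 m and y of tube4_center in the frame of tote_floor between -0.125 and 0.125 m and z of tube4_center in the frame of tote_floor between 0.01 and 0.0185 m and x of tube5_center in the frame of tote_floor between -0.03 and 0.03 m and y of tube5_center in the frame of tote_floor between -0.125 and 0.125 m and z of tube5_center in the frame of tote_floor between 0.01 and 0.0185 m), for 0.2 s.
4. the cover is shut, with the switch still at pause (value of joint cover below 0.012 m and value of joint switch above 0.045 m), for 0.2 s.
At the end, for the whole second after the job is handed in: Every tube lies at rest in a groove on the tote's floor (its middle within 30 mm of the groove's mid-length, along it within 0.2 rad), cap towards the carrying handle; the cover is shut to within 12 mm and the switch is back at run to within 10 mm (all of step 3 and linear speed of each of tube1, tube2, tube3, tube4, tube5 below 0.03 m/s and value of joint cover below 0.012 m and value of joint switch below 0.01 m); the robot touches nothing.
It fails at once if the rack is moved more than 30 mm (distance of rack from where it was at the start of the episode above 0.03 m).
It fails at once if the block is moved more than 30 mm (distance of block from where it was at the start of the episode above 0.03 m).
It fails at once if the pipette is moved more than 30 mm (distance of pipette from where it was at the start of the episode above 0.03 m).
Of tube1, tube2, tube3, tube4, tube5 only 3 to 5 are there at a start; the rules pass over those that are not, and their reading is None.
At some moment in a run one of tube1, tube2, tube3, tube4, tube5 may be knocked a few centimetres aside while the robot is not near it.
Once in a run the grip may slacken for a moment while it holds something.
It also fails if it takes over 210 s, if anything falls off the work surface, if the arm or the gripper's body presses on something with over 40 N, if the wrist force passes 120 N, or if a joint passes its speed limit or range.

## Working session

There is one attempt and no reset: what is moved stays moved. The work goes in short steps, Python scripts to look and compute and a tool call to move; the robot and the scene stay as the last step left them, time stands still between calls to the robot, and variables do not carry over. Pictures are saved under pics/ and viewed, on a budget of 14 in all, crops included, one or two more only if the job needs it, and the job is handed in when it is done.

Besides the shell and the picture viewer there is one more tool, called after "Emit:" as a command line: name --argument value ..., lists and objects as JSON in quotes. move_arm: Moves the arm, as the interface text tells. Its arguments: {"type":"object","properties":{"rows":{"type":"array"}},"required":["rows"]}

```bash
mkdir -p pics
cat > h.py <<'E'
from bench import *
import numpy as np, cv2
from scipy.spatial.transform import Rotation as R
def cam(n):
    s=get_state(); c=capture(n); K=np.array(c["camera_matrix"],float)
    if n=="wrist":
        T=np.eye(4);T[:3,:3]=R.from_quat(s["eef_rot"]).as_matrix();T[:3,3]=s["tool_pos"]
        T=T@np.array(c["T_tool_cam"]);Rm=T[:3,:3];o=T[:3,3]
    else:
        Rm=cv2.Rodrigues(np.array(c["rvec"],float))[0].T;o=-Rm@np.array(c["tvec"],float).ravel()
    return c["image"],K,Rm,o
def ray(C,px,z):
    _,K,Rm,o=C; d=Rm@np.linalg.inv(K)@[px[0],px[1],1.]
    return o+d*(z-o[2])/d[2]
def proj(C,p):
    _,K,Rm,o=C; q=K@(Rm.T@(np.array(p,float)-o)); return q[:2]/q[2]
def tri(C1,p1,C2,p2):
    A=[];b=[]
    for C,p in((C1,p1),(C2,p2)):
        d=C[2]@np.linalg.inv(C[1])@[p[0],p[1],1.];d/=np.linalg.norm(d);P=np.eye(3)-np.outer(d,d);A.append(P);b.append(P@C[3])
    return np.linalg.lstsq(np.vstack(A),np.hstack(b),rcond=None)[0]
def save(C,n): cv2.imwrite(f"pics/{n}.png",C[0][:,:,::-1])
E
python3 - <<'E'
from h import *
s=get_state();print(s)
for n in("scene","top","wrist"):
    C=cam(n);save(C,n+"0");print(n,C[1].tolist(),C[3],C[2].round(2).tolist())
E
```

```text
{'time_s': 0.0, 'joints': array([ 1.49660206e+00,  3.85570873e-01,  6.63368545e-03, -5.35290675e-04,
       -1.19402007e+00, -2.58581097e-01]), 'dq': array([ 0.00053086, -0.00046502, -0.00033445, -0.00074729, -0.00153002,
       -0.00012589]), 'effort': array([-7.50345625e-04, -3.90666068e+01,  1.87408000e+01,  4.21989128e+00,
        1.10255083e-02, -1.88803856e-04]), 'tool_pos': array([203.95341544, 590.14039311, 221.4486685 ]), 'eef_rot': array([ 9.86172511e-01, -1.65718284e-01, -1.48237848e-04,  1.09877795e-03]), 'ft_force': array([-0.56627083, -0.02015819, -1.28486741]), 'ft_torque': array([-0.00366422,  0.01201082,  0.0049857 ]), 'grip_width': 87.39275328108181}
scene [[452.7140744501156, 0.0, 327.386821573386], [0.0, 452.7140744501156, 237.39899488016934], [0.0, 0.0, 1.0]] [1598.32849    -200.26159758  756.74397068] [[0.19, 0.54, -0.82], [0.98, -0.12, 0.15], [-0.02, -0.83, -0.56]]
top [[463.43565197738457, 0.0, 326.94164742589163], [0.0, 463.43565197738457, 240.4621172609405], [0.0, 0.0, 1.0]] [ 241.89725526   -9.17475801 1589.57757173] [[0.0, -0.98, 0.21], [-1.0, -0.0, 0.0], [-0.0, -0.21, -0.98]]
wrist [[339.2981743711384, 0.0, 317.6323912546183], [0.0, 339.2981743711384, 232.9267341718829], [0.0, 0.0, 1.0]] [282.18204249 563.21073733 383.45213266] [[-0.33, -0.9, -0.29], [-0.94, 0.31, 0.1], [0.0, 0.3, -0.95]]
```

View pics/top0.png

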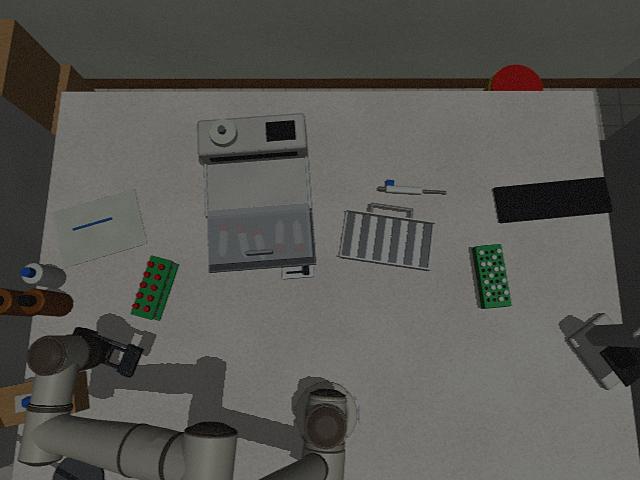

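View pics/scene0.png

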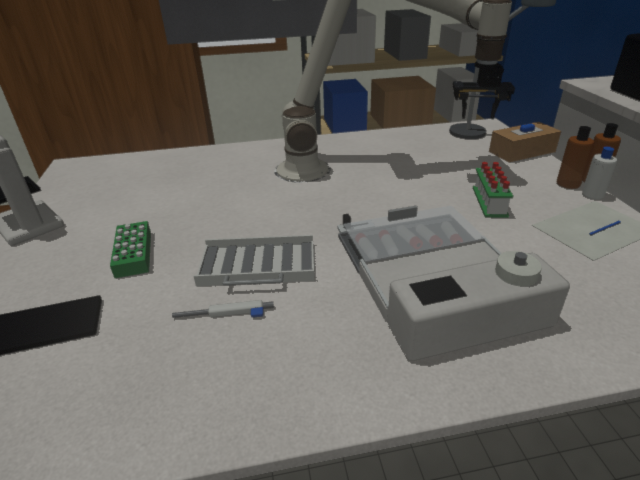

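Top view: labeller with the tray at about (208–315, 207–272), five tubes under the cover, handle at (260,252), switch at about (303,270), tote at (338–434, 208–270) with its handle on the far side at (390,208), pipette behind it. Scene view: switch grip at about (346,218). I'll zoom in on the top view.

Run:
```python
import cv2
a=cv2.imread("pics/top0.png")[190:285,195:355];b=cv2.imread("pics/top0.png")[190:285,320:480]
f=lambda i:cv2.convertScaleAbs(cv2.resize(i,(800,300) if 0 else None,fx=3.15,fy=3.15,interpolation=cv2.INTER_CUBIC),alpha=1.5)
c=cv2.imread("pics/scene0.png")[195:295,180:500]
cc=cv2.resize(c,(800,250),interpolation=cv2.INTER_CUBIC)
m=cv2.vconcat([cv2.resize(cv2.hconcat([f(a),f(b)]),(800,240)),cc]);cv2.imwrite("pics/m1.png",m)
```

```text
(no output)
```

View pics/m1.png

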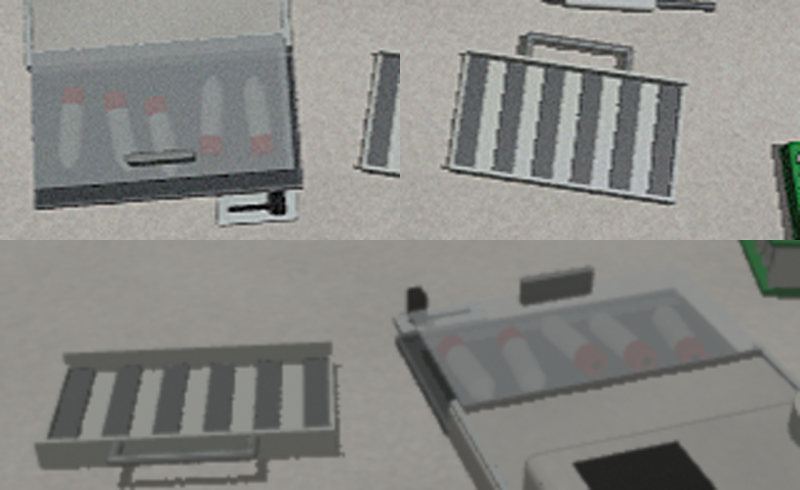

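The montage shows five dark grooves in the tote, three tubes with caps away from the robot and two with caps towards it. The switch grip is at the right (-y, run) end, at about top pixel (305,270).

Run:
```python
from h import *
T=cam("top");S=cam("scene")
f=lambda x,y:(195+x/2.5,190+y*95/240); g=lambda x,y:(320+(x-400)/2.5,190+y*95/240); q=lambda x,y:(180+x*.4,195+(y-240)*.4)
for n,p,z in [("trayFL",f(36,208),12),("trayFR",f(302,188),12),("coverFL",f(37,188),55),("coverFR",f(300,170),55),("coverBL",f(30,68),55),("coverBR",f(290,42),55),("handle L",f(127,157),90),("handle R",f(195,151),90)]: print(n,ray(T,p,z).round(1))
for i,p in enumerate([(467,54),(684,83),(672,201),(447,169)]): print("tote",i,ray(T,g(*p),26).round(1))
print("tote handle",ray(T,g(527,36),36),ray(T,g(631,46),36))
print("tri handle L,R",tri(T,f(127,155),S,q(592,267)),tri(T,f(195,149),S,q(521,278)))
print("tri grip top",tri(T,f(276,196),S,q(417,290)))
```

```text
trayFL [460.9 400.6  12. ]
trayFR [488.6  35.5  12. ]
coverFL [481.7 389.5  55. ]
coverFR [506.1  37.2  55. ]
coverBL [646.  407.8  55. ]
coverBR [682.6  52.   55. ]
handle L [517.1 264.   90. ]
handle R [525.1 174.6  90. ]
tote 0 [673.7 -72.   26. ]
tote 1 [ 632.5 -373.    26. ]
tote 2 [ 469.  -349.2   26. ]
tote 3 [512.5 -43.4  26. ]
tote handle [ 696.67803701 -155.3251371    36.        ] [ 682.4035773  -299.50876216   36.        ]
tri handle L,R [518.97117602 263.19772603  93.9245581 ] [526.75666599 174.16246383  95.40558305]
tri grip top [469.92064993  66.96482566  61.02351759]
```

View pics/wrist0.png

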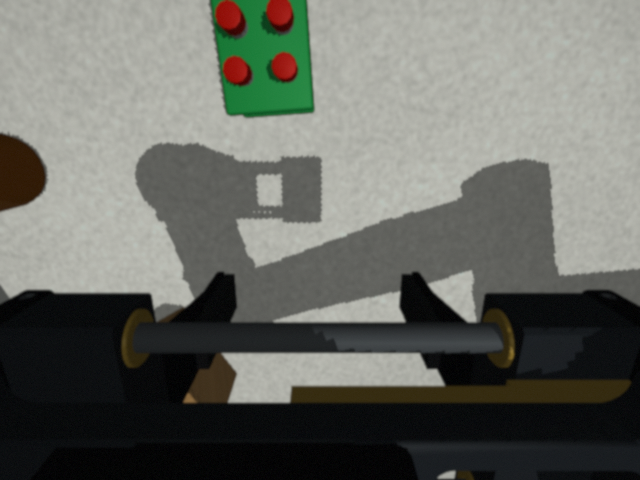

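The wrist view has image up along tool +x; the rack is visible at (260,60). Next I'll hover over the labeller.

Emit:
move_arm --rows '[[[0.041,0.032,-0.03,-0.04,-1],[0.083,0.064,-0.06,-0.08,-1],[0.124,0.097,-0.079,-0.13,-1],[0.166,0.129,-0.079,-0.17,-1],[0.207,0.161,-0.079,-0.22,-1],[0.248,0.193,-0.079,-0.26,-1],[0.29,0.225,-0.079,-0.3,-1],[0.331,0.258,-0.079,-0.34,-1],[0.373,0.29,-0.079,-0.38,-1],[0.414,0.322,-0.079,-0.414,-1]]]'

```text
time_s: 1.5
tool_pos: [490.9, 149.6, 301.7]
eef_rot: [0.999, 0.041, 0.0, -0.0]
ft_force: [1.2, 0.9, -0.6]
grip_width: 87.2
```

```bash
cat >> h.py <<'E'
def yaw(s): 
    m=R.from_quat(s["eef_rot"]).as_matrix(); return np.arctan2(m[1,0],m[0,0])
def st():
    s=get_state();print("t",round(s["time_s"],2),"pos",s["tool_pos"].round(1),"yaw",round(yaw(s),3),"F",s["ft_force"].round(1),"w",round(s["grip_width"],1),"j",s["joints"].round(2));return s
def go(x,y,z,yw=None):
    s=get_state();m=R.from_quat(s["eef_rot"]).as_matrix();t=0
    if yw is not None: t=-(((yw-yaw(s))+np.pi)%(2*np.pi)-np.pi)
    m=R.from_euler("z",yaw(s)).as_matrix()@np.diag([1,-1,-1])
    print("go",(m.T@(np.array([x,y,z])-s["tool_pos"])).round(1),"turn",round(t,3))
E
python3 - <<'E'
from h import *
st();C=cam("wrist");save(C,"w1")
E
```

```text
t 1.5 pos [490.9 149.6 301.7] yaw 0.083 F [ 1.2  0.9 -0.6] w 87.2 j [ 0.61  0.14 -0.12 -0.   -1.3   1.04]
```

View pics/w1.png

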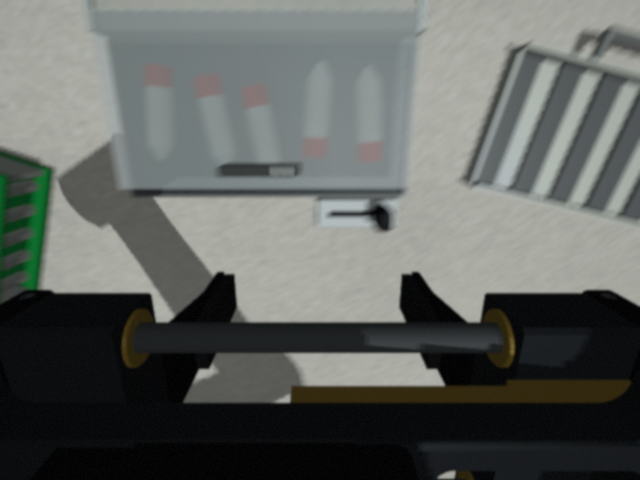

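The wrist view shows the switch grip at about (382,216), the cover handle at (220–300,170), tube caps at (158,75), (208,85), (256,96), (316,148) and (370,151), and the tote's near-left corner at (470,182). I'll measure these across the wrist and top views.

Run:
```python
from h import *
W=cam("wrist");S=cam("scene");T=cam("top")
def dark(C,x0,y0,x1,y1,th):
    g=cv2.cvtColor(C[0],cv2.COLOR_RGB2GRAY)[y0:y1,x0:x1];m=(g<th).astype(np.uint8)
    n,l,s,c=cv2.connectedComponentsWithStats(m)
    for i in range(1,n):
        if s[i,4]>8: print("  ",s[i][:2]+[x0,y0],s[i][2:],c[i]+[x0,y0])
print("W grip");dark(W,315,198,400,240,60)
print("S grip");dark(S,335,205,360,235,60)
print("W handle");dark(W,210,155,310,182,95)
for n,p in[("grip ctr",(384,218))]: print(n,ray(W,p,54))
print("handle top ends z90",ray(W,(221,170),90),ray(W,(299,171),90))
# scene/wrist triangulated grip
print(tri(W,(384,219),S,(346.8,215.5)))
for p in[(403,189),(131,194)]: print("front tray",ray(W,p,12))
for p in[(515,48),(471,183)]: print("tote",ray(W,p,26))
# red caps under cover
h=cv2.cvtColor(W[0],cv2.COLOR_RGB2HSV);I=W[0].astype(int);m=((I[:,:,0]-I[:,:,1])>25).astype(np.uint8);m[:,:110]=0;m[:,430:]=0;m[220:]=0
n,l,s,c=cv2.connectedComponentsWithStats(m)
for i in range(1,n):
    if s[i,4]>80: print("cap",s[i],c[i].round(1),ray(W,c[i],19).round(1))
```

```text
W grip
   [323 208] [ 61  26 548] [366.68978102 219.46715328]
S grip
   [343 214] [ 7  9 56] [345.91071429 218.33928571]
W handle
   [210 167] [ 82  14 961] [246.80853278 173.19458897]
grip ctr [472.06080656  60.35472248  54.        ]
handle top ends z90 [521.01871223 252.99537965  90.        ] [526.56572829 168.21495998  90.        ]
[473.42239354  63.15520401  62.16253927]
front tray [503.37863978  31.01139475  12.        ]
front tray [468.16745207 394.84188649  12.        ]
tote [678.20192164 -68.93311476  26.        ]
tote [520.2039604  -51.72365853  26.        ]
```

Emit:
move_arm --rows '[[[-0.005,0.017,0.04,0,-1],[-0.01,0.034,0.08,0,-1],[-0.016,0.052,0.12,0,-1],[-0.021,0.07,0.16,0,-1],[-0.026,0.086,0.2,0,-1],[-0.026,0.086,0.21,0,-1],[-0.026,0.086,0.21,0,-1],[-0.026,0.086,0.21,0,-1],[-0.026,0.086,0.21,0,-1],[-0.026,0.086,0.21,0,-1]]]'

```text
time_s: 2.95
tool_pos: [471.7, 63.7, 92.3]
eef_rot: [0.999, 0.041, 0.001, -0.0]
ft_force: [-0.1, 0.3, -0.5]
grip_width: 87.3
```

Run:
```python
from h import *
st();go(472,62,28,.08);C=cam("wrist");save(C,"w2")
```

```text
t 2.95 pos [471.7  63.7  92.3] yaw 0.082 F [-0.1  0.3 -0.5] w 87.3 j [ 0.48  0.28 -0.53  0.   -0.76  1.18]
go [ 0.1  1.7 64.3] turn 0.002
```

View pics/w2.png

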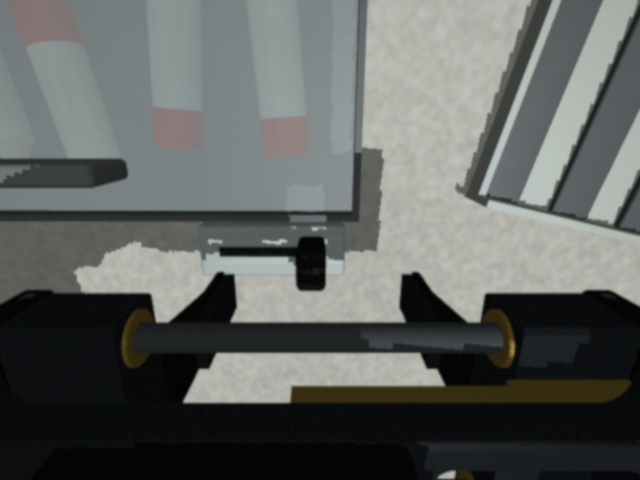

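The grip sits between the finger tips, with its top face at about (311,272); fine adjustments follow from a ray.

Run:
```python
from h import *
W=cam("wrist")
for p in[(311,265),(311,275),(299,270),(325,270)]:print(ray(W,p,54).round(1))
print(proj(W,(471.7,63.7,54)))
g=cv2.cvtColor(W[0],cv2.COLOR_RGB2GRAY)[225:295,290:335]
print(np.array([ "".join("#" if v<22 else "+" if v<50 else "." for v in r) for r in g[::3]]))
```

```text
[469.2  67.6  54. ]
[462.3  67.   54. ]
[465.2  75.   54. ]
[466.5  58.4  54. ]
[317.3433795 261.8812549]
['.............................................'
 '.............................................'
 '.............................................'
 '.............................................'
 '...........+++#+######+####+++++.............'
 '.........+#######################+...........'
 '........+########################+...........'
 '.......+##########################+..........'
 '##################################+..........'
 '###################################..........'
 '+++++#############################+..........'
 '......+###########################+..........'
 '......+###########################+..........'
 '......+###########################+..........'
 '.......###########################+..........'
 '.......+##################++++++##+..........'
 '.......###############++++++######+..........'
 '.......###########################+..........'
 '.......+##########################+..........'
 '.......+##########################+..........'
 '.......+#########################+...........'
 '.........++########+######+###+++............'
 '.............................................'
 '.............................................']
```

Emit:
move_arm --rows '[[[-0.003,-0.003,0.015,0,-1],[-0.003,-0.003,0.03,0,-1],[-0.003,-0.003,0.045,0,-1],[-0.003,-0.003,0.058,0,-1],[-0.003,-0.003,0.064,0,-1],[-0.003,-0.003,0.064,0,0],[-0.003,-0.003,0.064,0,1],[-0.003,-0.003,0.064,0,1],[-0.003,-0.003,0.064,0,1],[-0.003,-0.003,0.064,0,1]]]'

```text
time_s: 4.3
tool_pos: [468.2, 66.1, 27.7]
eef_rot: [0.999, 0.041, 0.0, -0.0]
ft_force: [0.2, 0.4, -0.5]
grip_width: 44.7
```

Emit:
move_arm --rows '[[[0,-0.008,0,0,1],[0,-0.016,0,0,1],[0,-0.024,0,0,1],[0,-0.032,0,0,1],[0,-0.04,0,0,1],[0,-0.048,0,0,1],[0,-0.054,0,0,1],[0,-0.059,0,0,1],[0,-0.061,0,0,1],[0,-0.061,0,0,1]]]'

```text
time_s: 5.55
tool_pos: [463.2, 127.3, 27.6]
eef_rot: [0.999, 0.041, 0.0, -0.0]
ft_force: [-1.1, 1.0, 1.1]
grip_width: 19.5
```

Run:
```python
from h import *
st()
```

```text
t 5.55 pos [463.2 127.3  27.6] yaw 0.081 F [-1.1  1.   1.1] w 19.5 j [ 0.61  0.39 -0.58 -0.   -0.6   1.05]
```

Emit:
move_arm --rows '[[[0,-0.001,0,0,1],[0,-0.002,0,0,1],[0,-0.003,0,0,1],[0,-0.003,0,0,1],[0,-0.003,0,0,1],[0,-0.003,0,0,1],[0,-0.003,0,0,1],[0,-0.003,0,0,1],[0,-0.003,0,0,1],[0,-0.003,0,0,1]]]'

```text
time_s: 6.8
tool_pos: [463.0, 128.1, 27.6]
eef_rot: [0.999, 0.041, -0.0, 0.001]
ft_force: [4.3, -8.2, 1.7]
grip_width: 20.1
```

The stop is felt (8 N), so the switch is at pause. I'll release it and go in front of the cover handle.

Emit:
move_arm --rows '[[[0,0.001,0,0,0],[0,0.002,0,0,0],[0,0.002,0,0,0],[0,0.002,0,0,0],[0,0.002,-0.03,0,0],[0,0.002,-0.06,0,0],[0,0.002,-0.09,0,1],[0.017,-0.04,-0.11,0,1],[0.034,-0.08,-0.11,0,1],[0.034,-0.08,-0.11,0,1]]]'

```text
time_s: 8.05
tool_pos: [491.1, 214.9, 137.7]
eef_rot: [0.999, 0.042, 0.001, -0.001]
ft_force: [-0.7, -0.2, -0.0]
grip_width: 11.3
```

Emit:
move_arm --rows '[[[0,0,0.02,0,1],[0,0,0.045,0,1],[0,0,0.066,0,1],[0.005,0,0.066,0,1],[0.02,0,0.066,0,1],[0.035,0,0.066,0,1],[0.05,0,0.066,0,1],[0.065,0,0.066,0,1],[0.08,0,0.066,0,1],[0.095,0,0.066,0,1]]]'

```text
time_s: 9.3
tool_pos: [586.2, 220.2, 71.7]
eef_rot: [0.999, 0.041, 0.0, -0.0]
ft_force: [-1.8, -1.0, 1.8]
grip_width: 0.6
```

Emit:
move_arm --rows '[[[0.015,0,0,0,1],[0.03,0,0,0,1],[0.045,0,0,0,1],[0.06,0,0,0,1],[0.07,0,0,0,1],[0.075,0,0,0,1],[0.079,0,0,0,1],[0.082,0,0,0,1],[0.084,0,0,0,1],[0.084,0,0,0,1]]]'

```text
time_s: 10.55
tool_pos: [643.5, 224.1, 71.7]
eef_rot: [0.999, 0.04, -0.027, 0.007]
ft_force: [-64.3, 5.2, 39.4]
grip_width: 0.2
```

Run:
```python
from h import *
st()
```

```text
t 10.55 pos [643.5 224.1  71.7] yaw 0.081 F [-64.3   5.2  39.4] w 0.2 j [ 0.56  0.63  0.03 -0.02 -1.03  1.1 ]
```

64 N: stop and back off, then look.

Emit:
move_arm --rows '[[[-0.015,0,0,0,1],[-0.03,0,0,0,1],[-0.045,0,0,0,1],[-0.055,0,0,0,1],[-0.055,0,-0.03,0,1],[-0.055,0,-0.07,0,-1],[-0.075,0,-0.11,0,-1],[-0.095,0,-0.15,0,-1],[-0.1,0,-0.19,0,-1],[-0.1,0,-0.2,0,-1]]]'

```text
time_s: 11.8
tool_pos: [570.7, 219.6, 275.7]
eef_rot: [0.999, 0.041, 0.004, -0.002]
ft_force: [0.2, 0.5, 0.2]
grip_width: 42.5
```

Run:
```python
from h import *
st();W=cam("wrist");save(W,"w3")
```

```text
t 11.8 pos [570.7 219.6 275.7] yaw 0.082 F [0.2 0.5 0.2] w 42.5 j [ 0.63  0.33  0.05  0.   -1.29  1.02]
```

View pics/w3.png

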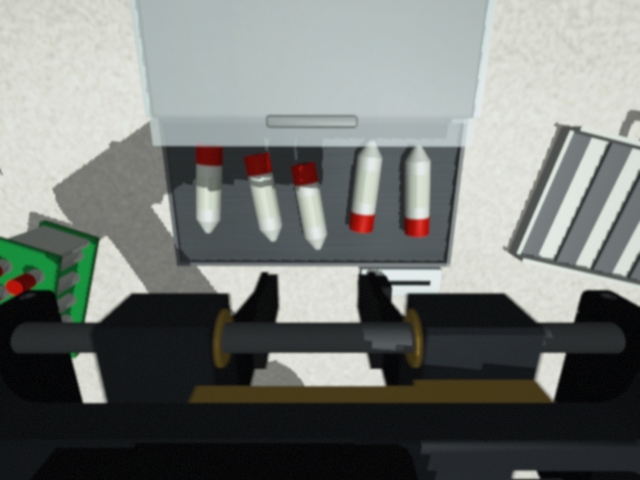

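The cover is now well back: handle at (311,121), tubes uncovered. I'll measure the handle and the tubes.

```bash
cat >> h.py <<'E'
def tubes(C,x0=0,x1=640,y0=0,y1=300,z=19,v=True):
    I=C[0].astype(int);m=((I[:,:,0]-I[:,:,1])>50).astype(np.uint8);m[:,:x0]=0;m[:,x1:]=0;m[:y0]=0;m[y1:]=0
    n,l,s,c=cv2.connectedComponentsWithStats(m)
    return [(c[i].round(1),s[i,4],ray(C,c[i],z).round(1)) for i in range(1,n) if s[i,4]>60]
E
python3 - <<'E'
from h import *
W=cam("wrist");T=cam("top");S=cam("scene")
print("handle",ray(W,(268,121),90).round(1),ray(W,(355,121),90).round(1),"cover front",ray(W,(152,144),55).round(1),ray(W,(471,143),55).round(1))
print("tray front",ray(W,(180,264),12).round(1),ray(W,(447,265),12).round(1))
print("W caps");[print(t) for t in tubes(W,150,480,y1=280)]
print("T caps");[print(t) for t in tubes(T,205,318,205,272)]
print("S caps");[print(t) for t in tubes(S,340,480,210,260)]
# white tube bodies in wrist
g=cv2.cvtColor(W[0],cv2.COLOR_RGB2HSV);I=W[0].astype(int)
m=(((I.min(2)>120)|((I[:,:,0]-I[:,:,1])>50))).astype(np.uint8);m[:146]=0;m[258:]=0;m[:,:182]=0;m[:,445:]=0
n,l,s,c=cv2.connectedComponentsWithStats(m)
for i in range(1,n):
    if s[i,4]>200:
        ys,xs=np.where(l==i);r=cv2.fitLine(np.c_[xs,ys].astype(np.float32),cv2.DIST_L2,0,.01,.01).ravel()
        a=ray(W,(r[2],r[3]),19);b=ray(W,(r[2]+20*r[0],r[3]+20*r[1]),19);print("body",s[i],c[i].round(1),a.round(1),"ang",np.arctan2(*(b-a)[1::-1]).round(3))
E
```

```text
handle [654.4 275.3  90. ] [661.2 190.9  90. ] cover front [620.5 405.8  55. ] [649.8  59.   55. ]
tray front [461.5 398.2  12. ] [489.7  38.4  12. ]
W caps
(array([208.4, 154.8]), np.int32(451), array([610.3, 355.7,  19. ]))
(array([257.6, 163.4]), np.int32(491), array([605. , 296.2,  19. ]))
(array([304. , 173.1]), np.int32(461), array([597.9, 239.3,  19. ]))
(array([361.5, 222.2]), np.int32(430), array([541.6, 161.6,  19. ]))
(array([416.8, 226.6]), np.int32(431), array([541.7,  90.3,  19. ]))
T caps
S caps
body [196 146  26  19 451] [208.4 154.8] [610.3 355.7  19. ] ang -1.561
body [ 350  146   32   87 1896] [366.2 189.7] [583.7 160.8  19. ] ang -0.013
body [ 405  146   26   91 1918] [418.2 193.1] [584.7  95.8  19. ] ang 0.139
body [244 152  28  23 491] [257.6 163.4] [605.  296.2  19. ] ang -1.332
body [291 162  26  23 461] [304.  173.1] [597.9 239.3  19. ] ang -1.266
body [196 185  24  48 936] [207.2 207.2] [545.3 358.1  19. ] ang -3.085
body [ 251  184   31   57 1180] [266.7 209.8] [548.  283.1  19. ] ang -2.882
body [ 297  186   30   64 1292] [312.  214.9] [546.1 225.4  19. ] ang -2.89
```

Handle now at x≈658 against an estimated 498 when shut over the tray (front edge 475): so 0.16 back, at its hard stop. It had started about 19 mm open. The five tubes are measured, so I'll go above the rightmost one first.

Emit:
move_arm --rows '[[[0,0.02,0.02,-0.01,-0.1],[0,0.04,0.045,-0.02,-0.1],[0.001,0.06,0.07,-0.03,-0.1],[0.002,0.08,0.095,-0.04,-0.1],[0.003,0.1,0.12,-0.05,-0.1],[0.003,0.115,0.145,-0.05,-0.1],[0.003,0.1245,0.17,-0.05,-0.1],[0.003,0.1245,0.19,-0.05,-0.1],[0.003,0.1245,0.196,-0.05,-0.1],[0.003,0.1245,0.196,-0.05,-0.1]]]'

```text
time_s: 13.25
tool_pos: [581.8, 94.7, 74.6]
eef_rot: [0.998, 0.066, -0.001, 0.0]
ft_force: [-0.3, -0.1, -0.7]
grip_width: 47.9
```

```bash
cat >> h.py <<'E'
def look(nm=None,z=19,ymax=330,x0=0,x1=640):
    "tubes near the gripper: pca of white+red blob not needed; cap centroid and body axis"
    s=st();W=cam("wrist")
    if nm: save(W,nm)
    for t in tubes(W,x0,x1,0,ymax,z): print("cap",*t)
    return s,W
E
python3 - <<'E'
from h import *
look("w4")
E
```

```text
t 13.25 pos [581.8  94.7  74.6] yaw 0.131 F [-0.3 -0.1 -0.7] w 47.9 j [ 0.44  0.47 -0.27  0.   -0.84  1.27]
cap [ 18.6 179.2] 1491 [606.2 290.8  19. ]
cap [ 99.1 201.8] 2107 [597.9 240.7  19. ]
cap [219.6 292.6] 858 [542.1 159.8  19. ]
cap [315.5 306.9] 1238 [539.6  90.6  19. ]
```

View pics/w4.png

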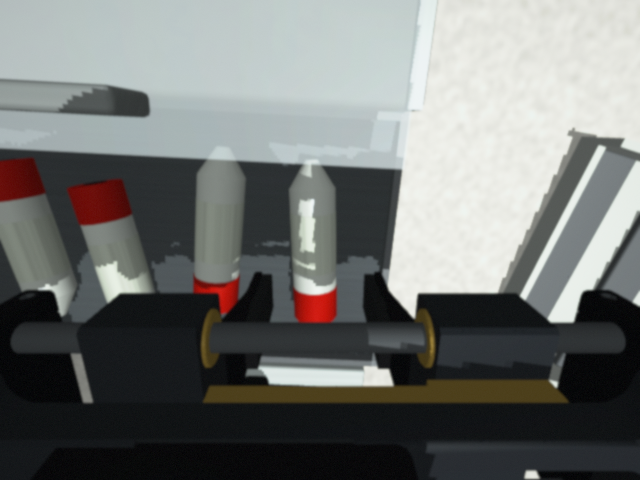

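The tube (tip (312,160), cap end (315,322)) is centred between the fingers; the cap centroid agrees with the plan. I'll descend and grip.

Emit:
move_arm --rows '[[[0,-0.001,0.02,0,-0.1],[0,-0.001,0.04,0,-0.1],[0,-0.001,0.056,0,-0.1],[0,-0.001,0.065,0,-0.1],[0,-0.001,0.065,0,-0.1],[0,-0.001,0.065,0,1],[0,-0.001,0.065,0,1],[0,-0.001,0.065,0,1],[0,-0.001,0.065,0,1],[0,-0.001,0.065,0,1]]]'

```text
time_s: 14.55
tool_pos: [582.3, 96.0, 11.1]
eef_rot: [0.998, 0.066, 0.0, -0.0]
ft_force: [-1.3, 0.6, 4.1]
grip_width: 29.0
```

Emit:
move_arm --rows '[[[0,0,-0.01,0,1],[0,0,-0.025,0,1],[0,0,-0.05,0,1],[0,0,-0.08,0,1],[0,0,-0.11,0,1],[-0.02,0.03,-0.14,0.05,1],[-0.04,0.065,-0.17,0.1,1],[-0.06,0.105,-0.2,0.15,1],[-0.08,0.145,-0.23,0.2,1],[-0.1,0.185,-0.24,0.27,1]]]'

```text
time_s: 15.8
tool_pos: [507.1, -101.9, 254.0]
eef_rot: [0.998, -0.07, 0.003, -0.0]
ft_force: [0.9, -0.4, -0.7]
grip_width: 29.4
```

Run:
```python
from h import *
st();go(500,-200,250,-.14)
```

```text
t 15.8 pos [ 507.1 -101.9  254. ] yaw -0.14 F [ 0.9 -0.4 -0.7] w 29.4 j [ 0.12  0.18 -0.2   0.   -1.19  1.31]
go [ 6.7 98.1  4. ] turn -0.0
```

Emit:
move_arm --rows '[[[0,0.02,0,0,1],[0,0.04,0,0,1],[0,0.06,0,0,1],[0,0.08,0,0,1],[0,0.098,0,0,1],[0,0.098,0,0,1],[0,0.098,0,0,1],[0,0.098,0,0,1],[0,0.098,0,0,1],[0,0.098,0,0,1]]]'

```text
time_s: 17.05
tool_pos: [493.6, -197.4, 250.6]
eef_rot: [0.998, -0.069, -0.0, 0.0]
ft_force: [-0.0, -0.1, -0.2]
grip_width: 29.4
```

Run:
```python
from h import *
look("w5")
```

```text
t 17.05 pos [ 493.6 -197.4  250.6] yaw -0.138 F [-0.  -0.1 -0.2] w 29.4 j [-0.08  0.21 -0.17  0.   -1.19  1.51]
cap [ 10.8 199.5] 464 [543.  160.8  19. ]
```

View pics/w5.png

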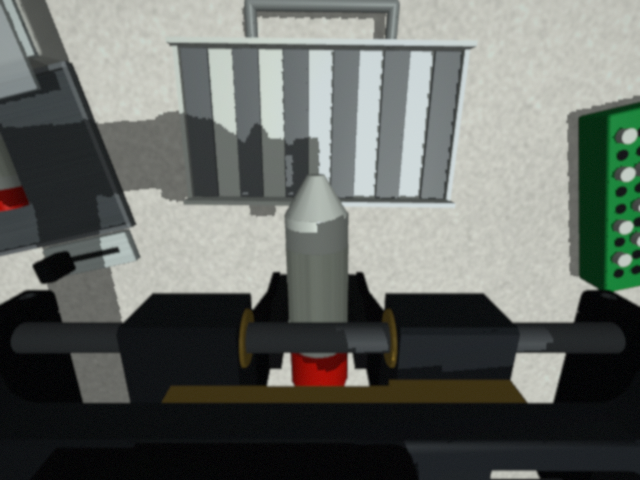

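The tote shows alternating bands with the held tube intact. I must count which bands are the grooves (26 mm, five) and which are the ridges (six), so I'll take profiles.

Run:
```python
from h import *
st();W=cam("wrist")
I=W[0].astype(float).mean(2)
for v in(70,90,160,185):
    p=cv2.GaussianBlur(I[v:v+1],(1,1),0).ravel();d=np.convolve(p,[1,1,1,0,-1,-1,-1],'same')/3
    e=[u for u in range(172,475) if abs(d[u])>18 and abs(d[u])==abs(d[u-3:u+4]).max()]
    print(v,[(u,int(np.sign(d[u])),*ray(W,(u,v),9).round(0)[:2].astype(int)) for u in e])
c=[(171,44),(474,46),(185,202),(452,203)]
for p,z in zip(c,(34,34,34,34)): print(p,ray(W,p,z).round(1))
```

```text
t 17.1 pos [ 493.6 -197.5  250.6] yaw -0.138 F [ 0.5 -0.1 -0.6] w 29.7 j [-0.08  0.21 -0.17  0.   -1.19  1.51]
70 [(179, -1, np.int64(653), np.int64(-68)), (209, 1, np.int64(648), np.int64(-101)), (232, -1, np.int64(645), np.int64(-125)), (259, 1, np.int64(641), np.int64(-154)), (283, -1, np.int64(637), np.int64(-180)), (309, 1, np.int64(633), np.int64(-208)), (331, -1, np.int64(630), np.int64(-231)), (358, 1, np.int64(626), np.int64(-260)), (381, -1, np.int64(623), np.int64(-285)), (408, 1, np.int64(619), np.int64(-314)), (430, -1, np.int64(615), np.int64(-338)), (462, 1, np.int64(611), np.int64(-372))]
90 [(181, -1, np.int64(633), np.int64(-65)), (211, 1, np.int64(629), np.int64(-98)), (234, -1, np.int64(625), np.int64(-123)), (260, 1, np.int64(621), np.int64(-152)), (282, -1, np.int64(618), np.int64(-175)), (308, 1, np.int64(614), np.int64(-204)), (332, -1, np.int64(610), np.int64(-230)), (358, 1, np.int64(606), np.int64(-258)), (379, -1, np.int64(603), np.int64(-281)), (407, 1, np.int64(599), np.int64(-312)), (429, -1, np.int64(595), np.int64(-336)), (459, 1, np.int64(591), np.in
[... 479 characters left out ...]
, np.int64(521), np.int64(-323)), (451, 1, np.int64(516), np.int64(-358))]
185 [(191, -1, np.int64(529), np.int64(-50)), (218, 1, np.int64(525), np.int64(-82)), (239, -1, np.int64(521), np.int64(-107)), (263, 1, np.int64(517), np.int64(-135)), (291, -1, np.int64(513), np.int64(-168)), (302, 1, np.int64(511), np.int64(-181)), (328, -1, np.int64(507), np.int64(-212)), (354, 1, np.int64(502), np.int64(-243)), (373, -1, np.int64(499), np.int64(-265)), (399, 1, np.int64(495), np.int64(-296)), (419, -1, np.int64(492), np.int64(-320)), (447, 1, np.int64(487), np.int64(-353))]
(171, 44) [672.1 -75.4  34. ]
(474, 46) [ 628.6 -373.9   34. ]
(185, 202) [514.2 -48.3  34. ]
(452, 203) [ 471. -349.   34.]
```

Five bright bands (24–26 mm wide) are the grooves, with six dark ridges between; tote centre (571.5, -211.6), yaw -0.146. This tube needs a half turn; it goes to the -108 groove at (556, -317.5).

Emit:
move_arm --rows '[[[0.01,0.014,0,0.18,1],[0.02,0.028,0,0.36,1],[0.03,0.042,0,0.54,1],[0.04,0.056,0,0.72,1],[0.05,0.07,0.01,0.9,1],[0.06,0.084,0.02,1.08,1],[0.07,0.098,0.03,1.26,1],[0.078,0.1105,0.04,1.44,1],[0.078,0.1105,0.05,1.62,1],[0.078,0.1105,0.05,1.8,1]]]'

```text
time_s: 18.4
tool_pos: [554.9, -317.9, 199.0]
eef_rot: [-0.563, 0.826, 0.001, -0.001]
ft_force: [1.7, 0.4, 0.2]
grip_width: 29.2
```

Emit:
move_arm --rows '[[[0,0,0,0.18,1],[0,0,0.01,0.36,1],[0,0,0.03,0.54,1],[0,0,0.05,0.72,1],[0,0,0.07,0.9,1],[0,0,0.09,1.08,1],[0,0,0.11,1.26,1],[0,0,0.13,1.35,1],[0,0,0.13,1.35,1],[0,0,0.13,1.35,1]]]'

```text
time_s: 19.65
tool_pos: [556.1, -318.2, 71.3]
eef_rot: [0.073, 0.997, -0.0, 0.001]
ft_force: [-0.2, 0.4, -0.6]
grip_width: 29.3
```

Run:
```python
from h import *
look("w6");go(556,-317.5,15,-.146-np.pi)
```

```text
t 19.65 pos [ 556.1 -318.2   71.3] yaw 2.996 F [-0.2  0.4 -0.6] w 29.3 j [-0.27  0.54 -0.14  0.   -0.89 -1.45]
go [ 0.4  0.7 56.7] turn 0.0
```

View pics/w6.png

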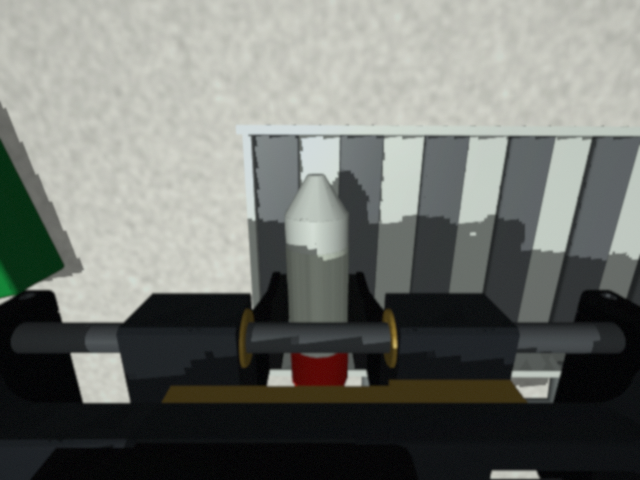

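The tube tip is lined up with the outer groove (band 300–341 at row 150). I'll lower, release, rise, and travel back flipped to the next tube, whose cap also faces the robot.

Emit:
move_arm --rows '[[[0,0.001,0.02,0,1],[0,0.001,0.035,0,1],[0,0.001,0.048,0,1],[0,0.001,0.056,0,1],[0,0.001,0.056,0,1],[0,0.001,0.056,0,0.05],[0,0.001,0.056,0,0.05],[0,0.001,0.056,0,0.05],[0,0.001,0.056,0,0.05],[0,0.001,0.056,0,0.05]]]'

```text
time_s: 20.95
tool_pos: [555.6, -316.9, 14.6]
eef_rot: [0.074, 0.997, -0.0, 0.0]
ft_force: [-0.9, -0.3, -0.7]
grip_width: 41.6
```

Emit:
move_arm --rows '[[[0,0,-0.015,0,0.05],[0,0,-0.04,0,0.05],[0,0,-0.08,0,0.05],[0,0,-0.12,0,0],[0.004,0.045,-0.135,-0.02,-0.1],[0.008,0.09,-0.135,-0.04,-0.1],[0.012,0.14,-0.135,-0.06,-0.1],[0.016,0.19,-0.135,-0.08,-0.1],[0.02,0.24,-0.135,-0.1,-0.1],[0.025,0.29,-0.135,-0.126,-0.1]]]'

```text
time_s: 22.2
tool_pos: [573.7, -24.7, 151.0]
eef_rot: [0.01, 1.0, 0.0, 0.001]
ft_force: [0.3, 0.5, 0.1]
grip_width: 47.7
```

Run:
```python
from h import *
look("w7");go(584.6,161,75,np.pi-.019)
```

```text
t 22.2 pos [573.7 -24.7 151. ] yaw 3.121 F [0.3 0.5 0.1] w 47.7 j [ 0.24  0.36 -0.22  0.   -0.99 -1.83]
cap [539.5 188.1] 1238 [545.8 169.1  19. ]
cap [615.2 249. ] 801 [603.9 248.7  19. ]
cap [  6.9 252.5] 313 [ 595.7 -312.7   19. ]
go [ -7.5 181.3  76. ] turn 0.004
```

Emit:
move_arm --rows '[[[-0.001,0.025,0,0,-0.1],[-0.002,0.055,0,0,-0.1],[-0.003,0.085,0,0,-0.1],[-0.004,0.115,0,0,-0.1],[-0.005,0.145,0,0,-0.1],[-0.006,0.17,0,0,-0.1],[-0.0075,0.181,0,0,-0.1],[-0.0075,0.181,0,0,-0.1],[-0.0075,0.181,0,0,-0.1],[-0.0075,0.181,0,0,-0.1]]]'

```text
time_s: 23.5
tool_pos: [584.7, 153.5, 149.6]
eef_rot: [0.011, 1.0, -0.0, -0.0]
ft_force: [1.1, -0.4, 0.6]
grip_width: 47.7
```

```bash
cat >> h.py <<'E'
def axis(C,capz=24,z=19):
    "for the cap nearest image column of the TCP: blob of bright/red pixels joined -> axis"
    I=C[0].astype(int);m=((I.min(2)>95)|((I[:,:,0]-I[:,:,1])>50)).astype(np.uint8)
    return m
E
python3 - <<'E'
from h import *
s,W=look("w8");go(584.6,161,75,np.pi-.019)
I=W[0].astype(int);red=(I[:,:,0]-I[:,:,1])>50
for v in range(60,300,12):
    print(v,"".join("R" if red[v,u] else "#" if I[v,u].min()>95 else "." for u in range(150,480,4)))
E
```

```text
t 23.5 pos [584.7 153.5 149.6] yaw 3.119 F [ 1.1 -0.4  0.6] w 47.7 j [ 0.52  0.41 -0.15  0.   -1.01 -2.12]
cap [327.  180.7] 1053 [546.  162.3  19. ]
cap [414.3 241.4] 819 [603.1 240.9  19. ]
cap [476.6 247.6] 831 [610.4 298.3  19. ]
cap [539.2 252. ] 940 [616.  356.4  19. ]
go [ 0.2  7.4 74.6] turn -0.003
60 #############################.......###############################################
72 ######################...............##############################################
84 ############...###############.......##############################################
96 ################################################################...................
108 ######################################.............................................
120 #########.........#................................................................
132 #########........................#####.....................#####..............##...
144 #########.................................................########..........######.
156 ##########...............................................##########........########
168 
[... 263 characters left out ...]
 ############............................#########...........#########.......#######
216 #############............................########............########.......#######
228 ##############...........................########.............######RR........#####
240 ##############...........................########.............RRRRRRRRR......RRRRRR
252 ###############..........................########..............RRRRRR.........RRRRR
264 ################.........................########..................................
276 ################...........................####....................................
288 #################...................................................###############
```

Emit:
move_arm --rows '[[[-0.002,0.009,0.03,0,-0.1],[-0.002,0.009,0.06,0,-0.1],[-0.002,0.009,0.09,0,-0.1],[-0.002,0.009,0.115,0,-0.1],[-0.002,0.009,0.13,0,-0.1],[-0.002,0.009,0.1385,0,-0.1],[-0.002,0.009,0.1385,0,1],[-0.002,0.009,0.1385,0,1],[-0.002,0.009,0.1385,0,1],[-0.002,0.009,0.1385,0,1]]]'

```text
time_s: 24.8
tool_pos: [587.5, 163.7, 12.0]
eef_rot: [0.01, 1.0, 0.0, 0.001]
ft_force: [0.5, 0.3, 2.7]
grip_width: 29.4
```

Emit:
move_arm --rows '[[[0,0,0,0,1],[0,0,-0.015,0,1],[0,0,-0.05,0,1],[0,0,-0.09,0,1],[0,0,-0.13,0,1],[0.002,-0.05,-0.14,0,1],[0.004,-0.105,-0.14,0,1],[0.006,-0.16,-0.14,0,1],[0.008,-0.215,-0.14,0,1],[0.009,-0.27,-0.14,0,1]]]'

```text
time_s: 26.05
tool_pos: [571.7, -108.0, 151.8]
eef_rot: [0.01, 1.0, 0.0, 0.0]
ft_force: [-0.0, -0.7, -0.5]
grip_width: 29.2
```

Emit:
move_arm --rows '[[[0,-0.03,0,-0.18,1],[0.001,-0.06,0,-0.36,1],[0.002,-0.09,0,-0.54,1],[0.003,-0.12,0,-0.72,1],[0.004,-0.15,0,-0.9,1],[0.005,-0.158,0,-1.08,1],[0.005,-0.158,0,-1.26,1],[0.005,-0.158,0,-1.44,1],[0.005,-0.158,0,-1.62,1],[0.005,-0.158,0,-1.8,1]]]'

```text
time_s: 27.3
tool_pos: [563.5, -264.1, 151.5]
eef_rot: [0.779, -0.628, -0.0, -0.0]
ft_force: [0.7, -0.2, -0.3]
grip_width: 29.4
```

Emit:
move_arm --rows '[[[0,0,0,-0.18,1],[0,0,0,-0.36,1],[0,0,0.02,-0.54,1],[0,0,0.04,-0.72,1],[0,0,0.06,-0.9,1],[0,0,0.08,-1.08,1],[0,0,0.08,-1.218,1],[0,0,0.08,-1.218,1],[0,0,0.08,-1.218,1],[0,0,0.08,-1.218,1]]]'

```text
time_s: 28.55
tool_pos: [564.0, -264.3, 71.6]
eef_rot: [0.997, -0.073, 0.0, 0.0]
ft_force: [-0.3, 0.5, -2.1]
grip_width: 29.0
```

Run:
```python
from h import *
look("w9",ymax=420);go(563.6,-265,15,-.146)
```

```text
t 28.55 pos [ 564.  -264.3   71.6] yaw -0.146 F [-0.3  0.5 -2.1] w 29.0 j [-0.18  0.52 -0.18 -0.   -0.87  1.6 ]
cap [402.6 205.6] 1975 [ 589.  -323.7   19. ]
cap [317.5 224. ] 4123 [ 584.8 -267.4   19. ]
go [-0.2  0.8 56.4] turn 0.0
```

View pics/w9.png

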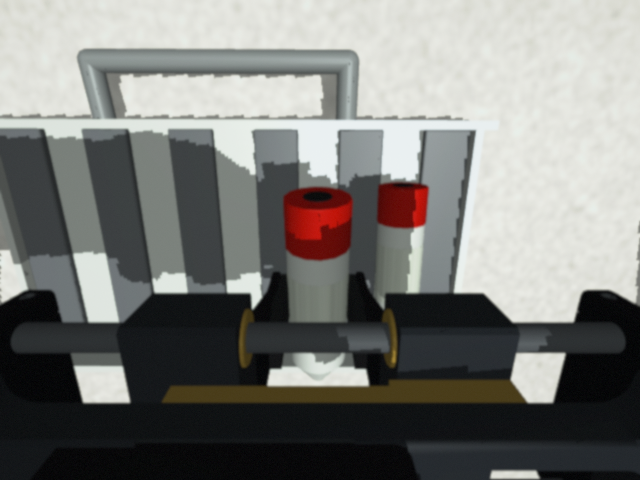

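The first tube lies in the outermost groove with its cap to the handle (403,205), and the held tube is over its groove (318). I'll release it and return for the third tube.

Emit:
move_arm --rows '[[[0,0.001,0.02,0,1],[0,0.001,0.035,0,1],[0,0.001,0.048,0,1],[0,0.001,0.056,0,1],[0,0.001,0.056,0,1],[0,0.001,0.056,0,0.05],[0,0.001,0.056,0,0.05],[0,0.001,0.056,0,0.05],[0,0.001,0.056,0,0.05],[0,0.001,0.056,0,0.05]]]'

```text
time_s: 29.85
tool_pos: [563.6, -265.2, 15.0]
eef_rot: [0.997, -0.072, -0.0, -0.0]
ft_force: [-0.2, -1.4, 0.4]
grip_width: 41.4
```

Emit:
move_arm --rows '[[[0,0,-0.015,0,0.05],[0,0,-0.04,0,0.05],[0,0,-0.08,0,0.05],[0,0,-0.12,0,0],[-0.008,-0.05,-0.135,-0.04,-0.05],[-0.016,-0.1,-0.135,-0.08,-0.05],[-0.025,-0.155,-0.135,-0.13,-0.05],[-0.034,-0.21,-0.135,-0.18,-0.05],[-0.043,-0.265,-0.135,-0.22,-0.05],[-0.05,-0.32,-0.135,-0.27,-0.05]]]'

```text
time_s: 31.1
tool_pos: [560.4, 60.5, 151.5]
eef_rot: [0.998, 0.063, 0.001, -0.0]
ft_force: [-0.2, -0.5, -0.7]
grip_width: 45.7
```

Run:
```python
from h import *
look("w10");go(558.5,229,150,.262)
```

```text
t 31.1 pos [560.4  60.5 151.5] yaw 0.127 F [-0.2 -0.5 -0.7] w 45.7 j [ 0.4   0.34 -0.25  0.   -0.98  1.3 ]
cap [ 33.2 135. ] 1302 [605.2 305.5  19. ]
cap [105.2 153.2] 1064 [597.7 246.8  19. ]
go [  18.9 -162.2    1.7] turn -0.128
```

Emit:
move_arm --rows '[[[0.003,-0.03,0,-0.03,-0.05],[0.006,-0.06,0,-0.06,-0.05],[0.01,-0.09,0,-0.09,-0.05],[0.014,-0.12,0,-0.128,-0.05],[0.017,-0.145,0,-0.128,-0.05],[0.019,-0.162,0,-0.128,-0.05],[0.019,-0.162,0,-0.128,-0.05],[0.019,-0.162,0,-0.128,-0.05],[0.019,-0.162,0,-0.128,-0.05],[0.019,-0.162,0,-0.128,-0.05]]]'

```text
time_s: 32.4
tool_pos: [559.1, 221.1, 150.1]
eef_rot: [0.992, 0.126, -0.0, 0.0]
ft_force: [-0.0, 0.9, -0.4]
grip_width: 45.3
```

```bash
cat >> h.py <<'E'
def near(C,u0,u1,v0=0,v1=300,z=19,th=95):
    "red/bright row centres in a column window -> world axis angle by line fit"
    I=C[0].astype(int);m=((I.min(2)>th)|((I[:,:,0]-I[:,:,1])>50));P=[]
    for v in range(v0,v1,6):
        u=np.where(m[v,u0:u1])[0]
        if len(u)>8: P.append(ray(C,(u.mean()+u0,v),z)[:2]);print(v,u.min()+u0,u.max()+u0,P[-1].round(1))
    P=np.array(P,np.float32);l=cv2.fitLine(P,cv2.DIST_HUBER,0,.01,.01).ravel();print("angle",np.arctan(l[1]/l[0]).round(3),"pt",l[2:].round(1))
E
python3 - <<'E'
from h import *
s,W=look("w11");near(W,265,375,150,290);go(558.5,229,11,.262)
E
```

```text
t 32.4 pos [559.1 221.1 150.1] yaw 0.252 F [-0.   0.9 -0.4] w 45.3 j [ 0.65  0.4  -0.15 -0.   -1.01  1.18]
cap [174.6 123.8] 1138 [611. 356.  19.]
cap [244.1 149.4] 1084 [605.2 296.8  19. ]
cap [308.  174.9] 1034 [597.8 239.7  19. ]
162 291 374 [610.1 235.8]
168 291 374 [605.2 234.5]
174 291 374 [600.3 233.3]
180 291 374 [595.6 230.9]
186 291 374 [591.3 226.7]
192 292 374 [585.8 226.9]
198 293 374 [580.5 226.1]
204 293 374 [574.7 227.3]
210 293 372 [568.5 229.4]
216 265 374 [563.5 227. ]
222 265 374 [559.6 219.9]
228 265 327 [551.5 228.6]
234 265 327 [546.  227.2]
240 265 327 [540.4 225.8]
246 293 326 [535.2 222.7]
252 294 326 [529.6 220.9]
258 293 326 [523.8 219.9]
264 293 325 [517.8 218.9]
270 298 321 [512.  216.9]
276 301 317 [505.9 215.9]
angle 0.168 pt [558.  225.7]
go [  1.4  -7.7 139.1] turn -0.01
```

Emit:
move_arm --rows '[[[0.001,-0.008,0.03,0,-0.05],[0.001,-0.008,0.06,0,-0.05],[0.001,-0.008,0.09,0,-0.05],[0.001,-0.008,0.115,0,-0.05],[0.001,-0.008,0.13,0,-0.05],[0.001,-0.008,0.139,0,-0.05],[0.001,-0.008,0.139,0,1],[0.001,-0.008,0.139,0,1],[0.001,-0.008,0.139,0,1],[0.001,-0.008,0.139,0,1]]]'

```text
time_s: 33.7
tool_pos: [558.6, 230.2, 12.0]
eef_rot: [0.992, 0.126, 0.001, -0.0]
ft_force: [-0.3, 1.0, 3.3]
grip_width: 29.1
```

Emit:
move_arm --rows '[[[0,0,0,0,1],[0,0,-0.015,0,1],[0,0,-0.05,0,1],[0,0,-0.09,0,1],[0,0,-0.13,0,1],[-0.011,0.05,-0.14,0,1],[-0.023,0.105,-0.14,0,1],[-0.036,0.16,-0.14,0,1],[-0.048,0.215,-0.14,0,1],[-0.06,0.27,-0.14,0,1]]]'

```text
time_s: 34.95
tool_pos: [567.1, -48.4, 151.8]
eef_rot: [0.992, 0.126, 0.0, -0.0]
ft_force: [0.6, 0.6, -0.5]
grip_width: 29.0
```

Emit:
move_arm --rows '[[[-0.008,0.035,0,0.08,1],[-0.016,0.07,0,0.16,1],[-0.024,0.105,0,0.24,1],[-0.031,0.14,0,0.32,1],[-0.037,0.16,0,0.398,1],[-0.037,0.16,0.02,0.398,1],[-0.037,0.16,0.05,0.398,1],[-0.037,0.16,0.08,0.398,1],[-0.037,0.16,0.08,0.398,1],[-0.037,0.16,0.08,0.398,1]]]'

```text
time_s: 36.2
tool_pos: [572.7, -211.1, 72.5]
eef_rot: [0.997, -0.072, 0.001, 0.0]
ft_force: [0.4, 0.2, 0.5]
grip_width: 29.2
```

Run:
```python
from h import *
look("w12",ymax=420);go(571.5,-211.6,15,-.146)
```

```text
t 36.2 pos [ 572.7 -211.1   72.5] yaw -0.144 F [0.4 0.2 0.5] w 29.2 j [-0.09  0.5  -0.22  0.   -0.85  1.51]
cap [404.6 194.5] 1984 [ 604.6 -272.5   19. ]
cap [486.5 206.8] 2100 [ 588.9 -324.6   19. ]
cap [317.5 220.6] 3631 [ 595.6 -214.5   19. ]
go [-1.3  0.7 57.9] turn 0.002
```

Emit:
move_arm --rows '[[[-0.001,0.001,0.02,0,1],[-0.001,0.001,0.035,0,1],[-0.001,0.001,0.048,0,1],[-0.001,0.001,0.057,0,1],[-0.001,0.001,0.057,0,1],[-0.001,0.001,0.057,0,0.05],[-0.001,0.001,0.057,0,0.05],[-0.001,0.001,0.057,0,0.05],[-0.001,0.001,0.057,0,0.05],[-0.001,0.001,0.057,0,0.05]]]'

```text
time_s: 37.5
tool_pos: [570.7, -211.7, 14.1]
eef_rot: [0.997, -0.072, 0.0, 0.0]
ft_force: [-0.0, 0.7, 0.3]
grip_width: 41.2
```

Emit:
move_arm --rows '[[[0,0,-0.015,0,0.05],[0,0,-0.04,0,0.05],[0,0,-0.08,0,0.05],[0,0,-0.12,0,0],[-0.008,-0.05,-0.135,-0.04,-0.1],[-0.016,-0.1,-0.135,-0.08,-0.1],[-0.025,-0.155,-0.135,-0.13,-0.1],[-0.034,-0.21,-0.135,-0.18,-0.1],[-0.043,-0.265,-0.135,-0.22,-0.1],[-0.051,-0.32,-0.135,-0.25,-0.1]]]'

```text
time_s: 38.75
tool_pos: [566.4, 114.2, 150.6]
eef_rot: [0.999, 0.053, 0.001, -0.0]
ft_force: [0.1, -0.2, -0.1]
grip_width: 47.3
```

Run:
```python
from h import *
look("w13");go(565,282,150,.23)
```

```text
t 38.75 pos [566.4 114.2 150.6] yaw 0.107 F [ 0.1 -0.2 -0.1] w 47.3 j [ 0.48  0.37 -0.21  0.   -0.99  1.2 ]
cap [ 25.7 141.3] 1379 [610.4 364.5  19. ]
cap [ 99.7 156.1] 1061 [604.7 304.   19. ]
go [  16.  -161.5    0.6] turn -0.117
```

Emit:
move_arm --rows '[[[0.003,-0.03,0,-0.03,-0.1],[0.006,-0.06,0,-0.06,-0.1],[0.01,-0.09,0,-0.09,-0.1],[0.014,-0.12,0,-0.117,-0.1],[0.015,-0.145,0,-0.117,-0.1],[0.016,-0.166,0,-0.117,-0.1],[0.016,-0.166,0,-0.117,-0.1],[0.016,-0.166,0,-0.117,-0.1],[0.016,-0.166,0,-0.117,-0.1],[0.016,-0.166,0,-0.117,-0.1]]]'

```text
time_s: 40.05
tool_pos: [564.9, 278.5, 149.1]
eef_rot: [0.994, 0.11, -0.0, 0.0]
ft_force: [-0.0, 0.1, -0.2]
grip_width: 47.7
```

Run:
```python
from h import *
s,W=look("w14");near(W,270,365,225,290,th=110);go(564.5,287,11,.23)
```

```text
t 40.05 pos [564.9 278.5 149.1] yaw 0.221 F [-0.   0.1 -0.2] w 47.7 j [ 0.71  0.45 -0.08  0.   -1.04  1.08]
cap [239.6 152.4] 969 [610.1 355.8  19. ]
cap [307.  174.5] 1025 [604.5 296.8  19. ]
225 293 321 [560.5 287.3]
231 293 326 [555.5 283.9]
237 293 326 [550.  282.7]
243 294 326 [544.4 281. ]
249 294 326 [538.7 279.8]
255 294 326 [533.  278.5]
261 294 326 [527.2 277.3]
267 297 323 [521.3 276. ]
273 301 319 [515.3 274.7]
279 305 315 [509.3 273.4]
angle 0.242 pt [535.1 279.3]
go [  1.4  -8.3 138.1] turn -0.009
```

Emit:
move_arm --rows '[[[0,-0.008,0.03,0,-0.1],[0,-0.008,0.06,0,-0.1],[0,-0.008,0.09,0,-0.1],[0,-0.008,0.115,0,-0.1],[0,-0.008,0.13,0,-0.1],[0,-0.008,0.138,0,-0.1],[0,-0.008,0.138,0,1],[0,-0.008,0.138,0,1],[0,-0.008,0.138,0,1],[0,-0.008,0.138,0,1]]]'

```text
time_s: 41.35
tool_pos: [563.6, 287.3, 12.0]
eef_rot: [0.994, 0.111, 0.001, -0.0]
ft_force: [0.1, 0.3, 2.0]
grip_width: 28.6
```

Emit:
move_arm --rows '[[[0,0,0,0,1],[0,0,-0.015,0,1],[0,0,-0.05,0,1],[0,0,-0.09,0,1],[0,0,-0.13,0,1],[-0.01,0.05,-0.14,0,1],[-0.02,0.105,-0.14,0,1],[-0.03,0.16,-0.14,0,1],[-0.04,0.215,-0.14,0,1],[-0.05,0.27,-0.14,0,1]]]'

```text
time_s: 42.6
tool_pos: [573.5, 10.8, 151.8]
eef_rot: [0.994, 0.111, 0.0, -0.0]
ft_force: [0.2, -0.2, 0.2]
grip_width: 29.4
```

Emit:
move_arm --rows '[[[-0.008,0.035,0,0.08,1],[-0.016,0.07,0,0.16,1],[-0.024,0.105,0,0.24,1],[-0.03,0.14,0,0.32,1],[-0.032,0.167,0,0.367,1],[-0.032,0.167,0.02,0.367,1],[-0.032,0.167,0.05,0.367,1],[-0.032,0.167,0.08,0.367,1],[-0.032,0.167,0.08,0.367,1],[-0.032,0.167,0.08,0.367,1]]]'

```text
time_s: 43.85
tool_pos: [580.3, -157.6, 72.5]
eef_rot: [0.997, -0.072, 0.001, 0.0]
ft_force: [0.3, 0.5, 0.4]
grip_width: 29.4
```

Run:
```python
from h import *
look("w15",ymax=420);go(579.4,-158.2,15,-.146)
```

```text
t 43.85 pos [ 580.3 -157.6   72.5] yaw -0.144 F [0.3 0.5 0.4] w 29.4 j [ 0.    0.49 -0.24  0.   -0.84  1.42]
cap [490.6 194.6] 2132 [ 604.3 -273.7   19. ]
cap [404.6 198.2] 1975 [ 609.9 -218.8   19. ]
cap [571.5 206.5] 2332 [ 588.7 -325.8   19. ]
cap [316.6 217.2] 3642 [ 605.6 -160.8   19. ]
go [-1.1  0.8 57.8] turn 0.002
```

Emit:
move_arm --rows '[[[-0.001,0.001,0.02,0,1],[-0.001,0.001,0.035,0,1],[-0.001,0.001,0.048,0,1],[-0.001,0.001,0.057,0,1],[-0.001,0.001,0.057,0,1],[-0.001,0.001,0.057,0,0.05],[-0.001,0.001,0.057,0,0.05],[-0.001,0.001,0.057,0,0.05],[-0.001,0.001,0.057,0,0.05],[-0.001,0.001,0.057,0,0.05]]]'

```text
time_s: 45.15
tool_pos: [578.3, -158.3, 14.1]
eef_rot: [0.997, -0.072, 0.0, 0.0]
ft_force: [0.6, 0.3, -0.7]
grip_width: 41.5
```

Emit:
move_arm --rows '[[[0,0,-0.015,0,0.05],[0,0,-0.04,0,0.05],[0,0,-0.08,0,0.05],[0,0,-0.12,0,0],[-0.008,-0.05,-0.135,-0.02,-0.1],[-0.016,-0.1,-0.135,-0.04,-0.1],[-0.025,-0.155,-0.135,-0.06,-0.1],[-0.034,-0.21,-0.135,-0.08,-0.1],[-0.043,-0.265,-0.135,-0.1,-0.1],[-0.053,-0.32,-0.135,-0.109,-0.1]]]'

```text
time_s: 46.4
tool_pos: [572.0, 167.9, 150.5]
eef_rot: [1.0, -0.018, 0.001, -0.0]
ft_force: [0.3, 0.6, -0.4]
grip_width: 47.9
```

Emit:
move_arm --rows '[[[-0.007,-0.04,0,0,-0.1],[-0.013,-0.08,0,0,-0.1],[-0.02,-0.12,0,0,-0.1],[-0.026,-0.155,0,0,-0.1],[-0.011,-0.18,0,0,-0.1],[-0.011,-0.183,0,0,-0.1],[-0.011,-0.183,0,0,-0.1],[-0.011,-0.183,0,0,-0.1],[-0.011,-0.183,0,0,-0.1],[-0.011,-0.183,0,0,-0.1]]]'

```text
time_s: 47.65
tool_pos: [567.6, 348.8, 149.3]
eef_rot: [1.0, -0.018, 0.0, -0.0]
ft_force: [0.6, -0.0, -0.3]
grip_width: 47.7
```

Run:
```python
from h import *
s,W=look("w16");near(W,270,365,180,290,th=110);go(570,357,11,-.037)
```

```text
t 47.65 pos [567.6 348.8 149.3] yaw -0.036 F [ 0.6 -0.  -0.3] w 47.7 j [ 0.79  0.51  0.02 -0.   -1.08  0.74]
cap [308.3 175.7] 848 [609.5 355.2  19. ]
180 291 325 [605.8 355.6]
186 291 324 [600.6 356.3]
192 294 322 [595.4 356.1]
198 294 322 [590.1 356.3]
204 295 321 [584.7 356.5]
210 296 321 [579.3 356.3]
216 296 321 [573.8 356.6]
222 296 321 [568.3 356.8]
228 296 321 [562.7 357.1]
234 297 325 [557.  356.3]
240 296 326 [551.2 355.3]
246 294 326 [545.5 356.5]
252 294 326 [539.6 356.7]
258 294 326 [533.7 357. ]
264 296 324 [527.7 357.3]
270 300 320 [521.7 357.5]
276 304 316 [515.5 357.8]
angle -0.015 pt [558.5 356.8]
go [  2.1  -8.2 138.2] turn 0.001
```

Emit:
move_arm --rows '[[[0.001,-0.008,0.03,0,-0.1],[0.001,-0.008,0.06,0,-0.1],[0.001,-0.008,0.09,0,-0.1],[0.001,-0.008,0.115,0,-0.1],[0.001,-0.008,0.13,0,-0.1],[0.001,-0.008,0.138,0,-0.1],[0.001,-0.008,0.138,0,1],[0.001,-0.008,0.138,0,1],[0.001,-0.008,0.138,0,1],[0.001,-0.008,0.138,0,1]]]'

```text
time_s: 48.95
tool_pos: [569.4, 357.7, 12.1]
eef_rot: [1.0, -0.018, 0.001, -0.001]
ft_force: [-1.0, -0.4, 2.2]
grip_width: 29.1
```

Emit:
move_arm --rows '[[[0,0,0,0,1],[0,0,-0.015,0,1],[0,0,-0.05,0,1],[0,0,-0.09,0,1],[0,0,-0.13,0,1],[0.004,0.05,-0.14,0,1],[0.008,0.105,-0.14,0,1],[0.012,0.16,-0.14,0,1],[0.016,0.215,-0.14,0,1],[0.02,0.27,-0.14,0,1]]]'

```text
time_s: 50.2
tool_pos: [578.8, 84.9, 151.7]
eef_rot: [1.0, -0.018, 0.0, -0.0]
ft_force: [1.0, 0.3, -0.5]
grip_width: 29.0
```

Emit:
move_arm --rows '[[[0.003,0.04,0,0.03,1],[0.006,0.08,0,0.06,1],[0.009,0.12,0,0.09,1],[0.012,0.16,0,0.11,1],[0.015,0.185,0,0.11,1],[0.015,0.191,0.02,0.11,1],[0.015,0.191,0.05,0.11,1],[0.015,0.191,0.08,0.11,1],[0.015,0.191,0.08,0.11,1],[0.015,0.191,0.08,0.11,1]]]'

```text
time_s: 51.45
tool_pos: [588.3, -104.8, 72.5]
eef_rot: [0.997, -0.073, 0.001, 0.0]
ft_force: [-0.1, 0.5, 0.2]
grip_width: 29.1
```

Run:
```python
from h import *
look("w17",ymax=420);go(587.2,-104.8,15,-.146)
```

```text
t 51.45 pos [ 588.3 -104.8   72.5] yaw -0.145 F [-0.1  0.5  0.2] w 29.1 j [ 0.09  0.48 -0.25  0.   -0.84  1.33]
cap [575.  194.5] 2370 [ 604.3 -274.6   19. ]
cap [402.5 196.3] 1967 [ 619.2 -164.7   19. ]
cap [488.8 198.6] 2107 [ 609.6 -219.8   19. ]
cap [630.9 205.3] 671 [ 591.8 -311.    19. ]
cap [317.  216.8] 3628 [ 613.7 -108.3   19. ]
go [-1.3  0.3 57.8] turn 0.001
```

Emit:
move_arm --rows '[[[-0.001,0,0.02,0,1],[-0.001,0,0.035,0,1],[-0.001,0,0.048,0,1],[-0.001,0,0.057,0,1],[-0.001,0,0.057,0,1],[-0.001,0,0.057,0,0.05],[-0.001,0,0.057,0,0.05],[-0.001,0,0.057,0,0.05],[-0.001,0,0.057,0,0.05],[-0.001,0,0.057,0,0.05]]]'

```text
time_s: 52.75
tool_pos: [586.4, -104.6, 14.1]
eef_rot: [0.997, -0.073, 0.0, 0.0]
ft_force: [0.1, 0.3, -0.2]
grip_width: 41.2
```

Emit:
move_arm --rows '[[[0,0,-0.015,0,0.05],[0,0,-0.04,0,0.05],[0,0,-0.08,0,0.05],[0,0,-0.12,0,0],[-0.015,0.02,-0.17,0,1],[-0.03,0.045,-0.21,0,1],[-0.05,0.07,-0.24,0,1],[-0.072,0.107,-0.25,0,1],[-0.072,0.107,-0.25,0,1],[-0.072,0.107,-0.25,0,1]]]'

```text
time_s: 54.0
tool_pos: [499.5, -199.9, 264.6]
eef_rot: [0.997, -0.073, 0.001, -0.0]
ft_force: [0.5, -1.0, -0.7]
grip_width: 1.2
```

Run:
```python
from h import *
s,W=look("w18",z=21)
for t in tubes(W,0,640,0,330,21):
    d=t[2][:2]-[571.5,-211.6];print("local cap",(d@[.989,-.1455]).round(1),(d@[.1455,.989]).round(1))
```

```text
t 54.0 pos [ 499.5 -199.9  264.6] yaw -0.146 F [ 0.5 -1.  -0.7] w 1.2 j [-0.08  0.21 -0.14 -0.   -1.23  1.5 ]
cap [220.7  94.2] 613 [ 630.  -110.5   21. ]
cap [269.1  94.8] 613 [ 621.6 -163.6   21. ]
cap [368.   93.4] 594 [ 607.  -272.3   21. ]
cap [318.8  96.1] 597 [ 612.2 -218.    21. ]
cap [415.3 101.2] 597 [ 591.2 -323.9   21. ]
local cap 43.1 108.5
local cap 42.6 54.8
local cap 43.9 -54.9
local cap 41.2 -0.4
local cap 35.8 -108.2
```

View pics/w18.png

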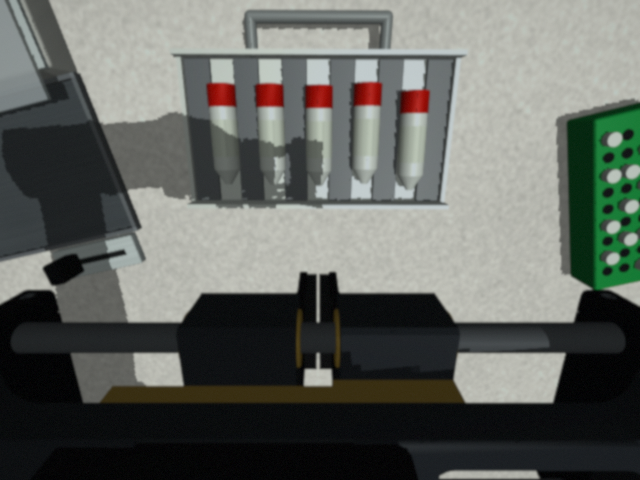

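All five tubes lie in separate grooves, with red caps towards the handle (caps in the row at v≈95); local cap x 36–44 mm means middles within about 8 mm. Next, get behind the cover handle.

Emit:
move_arm --rows '[[[0.013,-0.046,0,-0.02,1],[0.027,-0.092,0,-0.04,1],[0.04,-0.138,0,-0.07,1],[0.054,-0.184,0,-0.1,1],[0.067,-0.23,0,-0.13,1],[0.081,-0.276,0,-0.16,1],[0.094,-0.322,0,-0.18,1],[0.108,-0.368,0,-0.2,1],[0.121,-0.414,0,-0.22,1],[0.135,-0.461,0.02,-0.228,1]]]'

```text
time_s: 55.3
tool_pos: [701.3, 239.6, 245.0]
eef_rot: [0.999, 0.042, 0.002, -0.0]
ft_force: [0.3, -0.6, -0.0]
grip_width: 0.8
```

Emit:
move_arm --rows '[[[0,0,0,0,1],[0,0,0.03,0,1],[0,0,0.06,0,1],[0,0,0.08,0,1],[0,0,0.09,0,1],[0,0,0.09,0,1],[0,0,0.09,0,1],[0,0,0.09,0,1],[0,0,0.09,0,1],[0,0,0.09,0,1]]]'

```text
time_s: 56.55
tool_pos: [700.2, 236.5, 154.4]
eef_rot: [0.999, 0.041, 0.0, -0.0]
ft_force: [0.1, -0.7, -0.2]
grip_width: 0.7
```

Run:
```python
from h import *
s,W=look();print(proj(W,(658.5,233,90)),proj(W,(655,277,90)),proj(W,(662,188,90)));go(700,236,73,.082)
S=cam("scene");c=S[0][190:290,330:510,::-1];cv2.imwrite("pics/s2.png",cv2.resize(np.ascontiguousarray(c),None,fx=4,fy=4))
```

```text
t 56.55 pos [700.2 236.5 154.4] yaw 0.082 F [ 0.1 -0.7 -0.2] w 0.7 j [ 0.54  0.62  0.24  0.   -1.19  1.11]
[317.72507895 300.47081508] [258.57976447 300.33609988] [378.19109951 300.70345253]
go [-0.2  0.5 81.3] turn 0.0
```

View pics/s2.png

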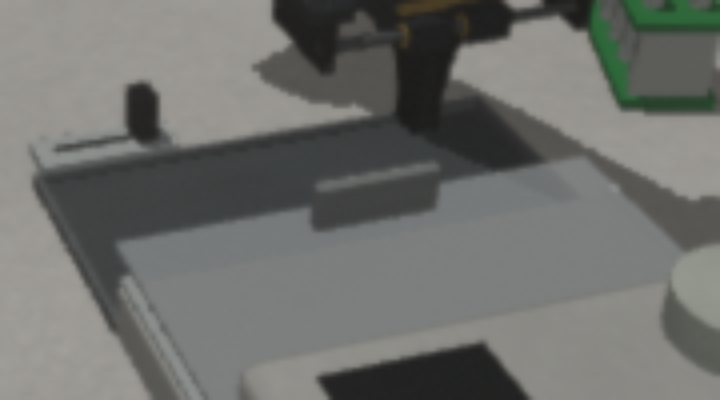

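The scene view shows the tray empty, the switch grip at the pause end, and the gripper behind the handle plate. I'll go down and pull the cover shut, creeping at the end.

Emit:
move_arm --rows '[[[0,0,0.025,0,1],[0,0,0.05,0,1],[0,0,0.072,0,1],[0,0,0.081,0,1],[0,0,0.081,0,1],[-0.015,0,0.081,0,1],[-0.03,0,0.081,0,1],[-0.045,0,0.081,0,1],[-0.06,0,0.081,0,1],[-0.075,0,0.081,0,1]]]'

```text
time_s: 57.9
tool_pos: [626.6, 231.0, 74.9]
eef_rot: [0.999, 0.041, 0.002, -0.001]
ft_force: [1.6, 0.2, -0.8]
grip_width: 0.7
```

Emit:
move_arm --rows '[[[-0.015,0,0,0,1],[-0.03,0,0,0,1],[-0.045,0,0,0,1],[-0.058,0,0,0,1],[-0.07,0,0,0,1],[-0.08,0,0,0,1],[-0.088,0,0,0,1],[-0.095,0,0,0,1],[-0.099,0,0,0,1],[-0.1,0,0,0,1]]]'

```text
time_s: 59.15
tool_pos: [525.4, 222.1, 73.0]
eef_rot: [0.999, 0.041, -0.0, 0.0]
ft_force: [0.7, 0.4, 0.4]
grip_width: 0.6
```

Emit:
move_arm --rows '[[[-0.001,0,0,0,1],[-0.002,0,0,0,1],[-0.004,0,0,0,1],[-0.006,0,0,0,1],[-0.008,0,0,0,1],[-0.01,0,0,0,1],[-0.011,0,0,0,1],[-0.012,0,0,0,1],[-0.013,0,0,0,1],[-0.013,0,0,0,1]]]'

```text
time_s: 60.4
tool_pos: [517.0, 221.6, 73.2]
eef_rot: [0.999, 0.042, 0.004, -0.001]
ft_force: [15.3, -4.5, -9.4]
grip_width: 0.8
```

A hard stop at 15 N with TCP x 517 (expected about 514): the cover is shut. I'll back off and go over the switch.

Emit:
move_arm --rows '[[[0.013,0,0,0,1],[0.025,0,0,0,1],[0.03,0,-0.02,0,1],[0.03,0,-0.05,0,1],[0.03,0,-0.09,0,-1],[0.01,0.02,-0.1,0,-1],[-0.015,0.045,-0.1,0,-1],[-0.04,0.07,-0.1,0,-1],[-0.065,0.09,-0.09,0,-1],[-0.065,0.09,-0.09,0,-1]]]'

```text
time_s: 61.65
tool_pos: [453.0, 124.4, 162.5]
eef_rot: [0.999, 0.041, -0.002, 0.001]
ft_force: [0.3, 0.1, 0.4]
grip_width: 52.3
```

Run:
```python
from h import *
s,W=look("w19");go(463.3,127.3,28,.082)
I=W[0].astype(int).mean(2);m=(I<25).astype(np.uint8);m[285:]=0
n,l,st_,c=cv2.connectedComponentsWithStats(m)
for i in range(1,n):
    if st_[i,4]>60: print(st_[i],c[i].round(1),ray(W,c[i],54).round(1))
print("cover handle proj if 501:",proj(W,(501,221,90)))
```

```text
t 61.65 pos [453.  124.4 162.5] yaw 0.081 F [0.3 0.1 0.4] w 52.3 j [ 0.61  0.18 -0.45 -0.   -0.95  1.04]
cap [628.9  21.3] 633 [ 632.7 -107.2   19. ]
go [  8.7  -1.1 135.2] turn -0.0
[608   7  21  29 209] [617.3  20.7] [621.3 -71.7  54. ]
[304 198  51  37 852] [318.3 215.2] [465.1 124.7  54. ]
[370 273  18  12 157] [377.9 279.8] [411.1  67.9  54. ]
[248 274  19  11 162] [257.7 279.9] [402.6 172.7  54. ]
cover handle proj if 501: [181.83448214 166.74625393]
```

View pics/w19.png

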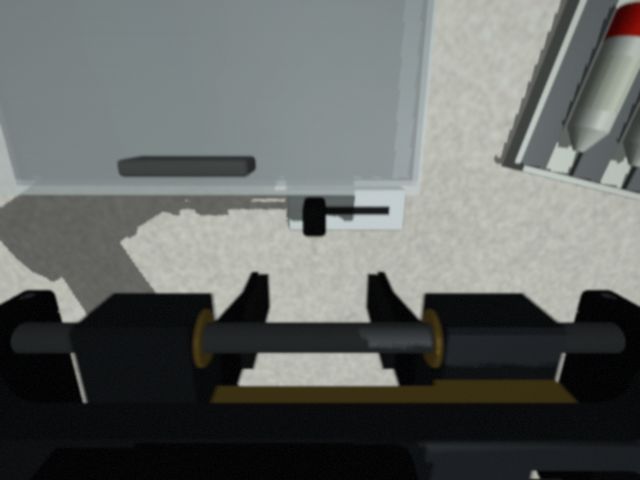

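The cover covers the tray's front edge (row ≈190), the handle is at (187,165), and the switch grip is at (314,216), at pause. I'll grasp it and slide to run.

Emit:
move_arm --rows '[[[0.005,-0.001,0.02,0,-1],[0.01,-0.001,0.05,0,-1],[0.01,-0.001,0.085,0,-1],[0.01,-0.001,0.115,0,-0.5],[0.01,-0.001,0.13,0,-0.3],[0.01,-0.001,0.1345,0,0],[0.01,-0.001,0.1345,0,1],[0.01,-0.001,0.1345,0,1],[0.01,-0.001,0.1345,0,1],[0.01,-0.001,0.1345,0,1]]]'

```text
time_s: 62.95
tool_pos: [465.5, 128.0, 29.0]
eef_rot: [0.999, 0.041, 0.0, -0.0]
ft_force: [1.1, -0.7, 0.5]
grip_width: 24.4
```

Emit:
move_arm --rows '[[[0,0,0,0,1],[0,0,0,0,1],[0,0.01,0,0,1],[0,0.02,0,0,1],[0,0.03,0,0,1],[0,0.04,0,0,1],[0,0.048,0,0,1],[0,0.053,0,0,1],[0,0.056,0,0,1],[0,0.056,0,0,1]]]'

```text
time_s: 64.2
tool_pos: [469.9, 71.0, 28.9]
eef_rot: [0.999, 0.041, 0.0, 0.0]
ft_force: [-1.0, -1.2, 5.8]
grip_width: 19.5
```

Emit:
move_arm --rows '[[[0,0.001,0,0,1],[0,0.002,0,0,1],[0,0.003,0,0,1],[0,0.004,0,0,1],[0,0.005,0,0,1],[0,0.006,0,0,1],[0,0.007,0,0,1],[0,0.008,0,0,1],[0,0.008,0,0,1],[0,0.008,0,0,1]]]'

```text
time_s: 65.45
tool_pos: [470.4, 67.7, 28.9]
eef_rot: [0.999, 0.04, 0.001, -0.003]
ft_force: [-10.8, 23.2, 6.4]
grip_width: 19.9
```

Stop felt at 67.7 (60.4 mm of travel from pause). I'll release, rise, and do a final check.

Emit:
move_arm --rows '[[[0,-0.004,0,0,1],[0,-0.004,0,0,-0.2],[0,-0.004,0,0,-0.2],[0,-0.004,0,0,-0.2],[0,-0.004,0,0,-0.2],[0,-0.004,-0.02,0,-0.2],[0,-0.004,-0.06,0,-0.2],[-0.01,-0.004,-0.11,0,-0.2],[-0.02,-0.004,-0.16,0,-0.2],[-0.03,-0.004,-0.21,0,-0.2]]]'

```text
time_s: 66.7
tool_pos: [439.6, 65.3, 240.2]
eef_rot: [0.999, 0.041, 0.0, -0.0]
ft_force: [0.7, 0.4, -0.5]
grip_width: 52.3
```

Emit:
move_arm --rows '[[[0,0,-0.02,0,-0.2],[0,0,-0.04,0,-0.2],[0,0,-0.04,0,-0.2],[0,0,-0.04,0,-0.2],[0,0,-0.04,0,-0.2],[0,0,-0.04,0,-0.2],[0,0,-0.04,0,-0.2],[0,0,-0.04,0,-0.2],[0,0,-0.04,0,-0.2],[0,0,-0.04,0,-0.2]]]'

```text
time_s: 67.95
tool_pos: [440.2, 65.6, 278.6]
eef_rot: [0.999, 0.041, 0.0, -0.0]
ft_force: [0.2, 0.3, 0.5]
grip_width: 52.1
```

Run:
```python
from h import *
s,W=look("w20",z=21)
for t in tubes(W,0,640,0,330,21):
    d=t[2][:2]-[571.5,-211.6];print("local cap",(d@[.989,-.1455]).round(1),(d@[.1455,.989]).round(1))
T=cam("scene");a=cv2.resize(np.ascontiguousarray(T[0][190:300,180:500,::-1]),(800,275));b=cv2.resize(np.ascontiguousarray(W[0][:290,:,::-1]),(716,325))
b=cv2.copyMakeBorder(b,0,0,0,84,cv2.BORDER_CONSTANT);cv2.imwrite("pics/end.png",cv2.vconcat([b,a]))
```

```text
t 67.95 pos [440.2  65.6 278.6] yaw 0.082 F [0.2 0.3 0.5] w 52.1 j [ 0.52  0.03 -0.31 -0.   -1.23  1.14]
cap [494.4  35.4] 663 [ 632.2 -112.8   21. ]
cap [540.   48.4] 650 [ 623.7 -166.1   21. ]
cap [582.   70.8] 648 [ 605.5 -219.6   21. ]
cap [628.3  72.7] 520 [ 607.9 -272.2   21. ]
local cap 45.7 106.5
local cap 45.0 52.6
local cap 34.8 -3.0
local cap 44.8 -54.6
```

View pics/end.png

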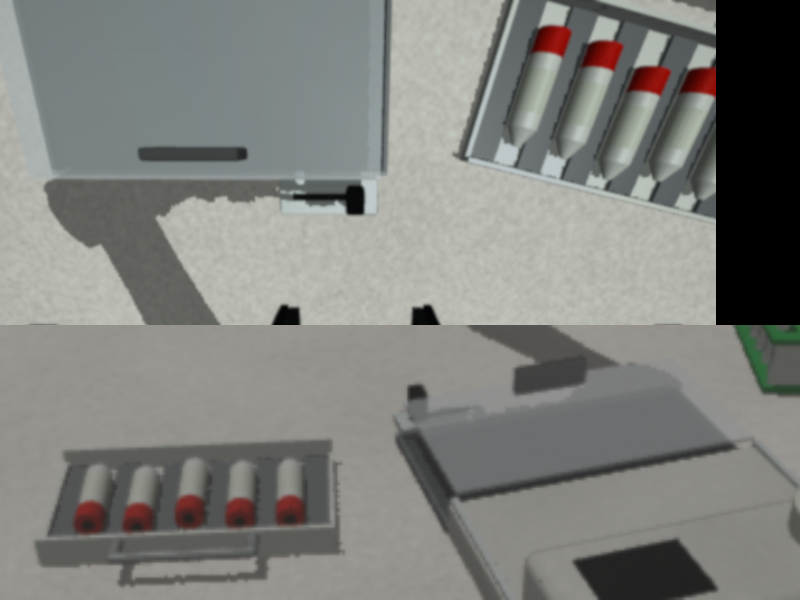

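The final views show five tubes in grooves with caps to the handle (the middle one slid about 7 mm along its groove, still well within limits). The cover is over the tray and the switch grip is at the right (run) end. I'll check the cover and switch numbers, then hand in.

Run:
```python
from h import *
W=cam("wrist");k=640/716
print("handle",ray(W,(139*k,150*k),90).round(1),ray(W,(247*k,150*k),90).round(1),"cover front mid",ray(W,(50*k,178*k),55).round(1),ray(W,(385*k,176*k),55).round(1),"grip",ray(W,(355*k,202*k),54).round(1))
print(sign_off())
```

```text
handle [498.9 262.8  90. ] [506.7 167.4  90. ] cover front mid [462.2 372.7  55. ] [491.4  40.2  55. ] grip [463.   67.8  54. ]
the job is handed in; nothing more can be done
None
```

The job is done and handed in at about 68 s of the 210 s. `sign_off` gives no verdict, so success rests on my own checks below.

- **Switch to pause:** I slid it over until I felt the end stop.
- **Cover back:** I pushed it to its hard stop.
- **Tubes:** All five went into their own grooves, two of them turned half round so their caps point to the carrying handle.
- **Cover and switch closed:** I pulled the cover to its shut stop, then slid the switch back to the run stop. The gripper was clear of everything at hand-in.

**Last checks**
- Each tube's middle was about 10 mm or less from mid-groove, by the wrist camera. That camera saw only four of the five caps in the last picture. The scene view showed all five.
- The cover handle was at x ≈ 503 mm, against 498–501 mm expected shut. This difference is within the measuring error.
- The grip was at y ≈ 68 mm, the run end; it moved 60 mm between the two ends.
- The rack, microtube block and pipette were not near any move, but I did not measure them again.

**What disagreed**
- Pushing the cover back reached 64 N at the fingertips, because the cover started about 19 mm open and met its stop sooner than I had planned. I backed off at once.
- The middle tube was about 7 mm further along its groove in the last view than just after placing. It was still well inside the 30 mm limit.

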